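Load the bench mill, clamp its lid and hold the run stick over

ROBOT

A 6-joint arm with a two-finger parallel gripper is mounted at the origin on the work surface. World frame = base frame: x ahead of the robot, y to its left, z up, the work surface at z = 0. Lengths are in m, angles in rad, forces in N, time in s.
With the tool pointing down it reaches from about 0.425 to 1.125 m from the base axis. Payload 14.9 kg.
Tool frame: the origin (TCP) lies midway between the tips of the shut fingers; the grasp point (between the pads) lies 19 mm behind it; z points along the fingers, y is the direction in which the jaws open and shut (so a half turn about z gives the same grasp; the last joint's range is limited). The gripper opens to 91 mm and grips with 3 to 60 N. Pads are 32 mm wide; open, the fingers measure 118 mm over their backs; the gripper's body (76 mm by 178 mm) begins 60 mm behind the grasp point.
Start: joints at [-1.376, 0.379, 1.734, -0, 1.028, -0.033], TCP at [0.158, -0.682, 0.189] pointing down, gripper open.
Joint ranges: [-2.77, 2.77], [-0.74, 2.19], [0, 2.66], [-1.06, 4.2], [0.31, 2.87], [-3.08, 3.08]. Speed limits (rad/s): [1.89, 1.89, 2.39, 3.14, 3.14, 3.14].

INTERFACE

Orientations are given as a unit quaternion [w, x, y, z].
In Python, from bench import bot gives the robot as it stands. The module is installed in compiled form; this text tells all that it offers.
- The arm moves only by the shell command python3 -m creep 'ROWS' [FORCE]. ROWS is JSON, a list that holds one entry, the list of rows, each a list of 7 numbers: the opening, from 0 (shut) to 1 (fully open), then the shift along the tool's x, y, z in cm, then the turn, a rotation vector about the tool's x, y, z in degrees. A call has 1 to 10 rows; each row shifts and turns the commanded pose from where the row before left it, along the tool's axes as they then stand; what a row does not reach is not made up. A row lasts 1/10 s, in which the tool goes at most 50 mm and 8.59 degrees, less where a joint would pass 70% of its speed; a pose out of reach is approached as far as the arm can. A call with a gripper value outside its range is refused whole. The fingers move at their own pace and stop on an object; FORCE is the grip in N (left out, the last holds). Time passes only in rows, so rows that do not move let the fingers close. It gives the time, the measured TCP pose, the force and the opening at its end, in the units of the state.
- bot.read_state(): the state, without advancing time (a new reading comes with each control period).
- bot.grab_frame(name): name is "side" or "top" or "wrist"; returns a dict with "image" (480x640x3 uint8, blue, green, red), "fov_y" (degrees; the focal length in pixels is half the picture's height over the tangent of half this angle, whatever the lens; pixels are square), "cx", "cy" (the principal point, pixels), "T" (4x4, takes a point from camera to world coordinates). Camera axes: x right, y down, z forward; pixel columns grow to the right and rows downward; lengths in m; the calibration is good to about 2 mm. A picture is of the moment at which its call begins. There is no depth.
- bot.job_done(): hands the job in, once; it reports no verdict.
The state is a dict: "clock": time; "joints": joint angles; "joint_vel": joint speeds; "joint_torque": joint torques, N m; "eef_pos": TCP position; "eef_rot": TCP orientation; "wrist_force": force on the tool from outside, world axes, zero at the start; "ft_torque": the same for the moment, N m; "grip_width": finger opening in m.
Only numpy, scipy, OpenCV 4.12 (cv2) and the standard library are available. Lean on these libraries where they do the work, as an engineer would, in place of code of your own. Each camera call takes 0.05 s, during which the arm holds its last target. There are 200 camera calls.

TASK

Put the block of hard cheese from the steel pan into the open bowl of the twin-bowl bench mill, shut that bowl's hinged lid fully and swing its clamp lever over until it lies down on the lid. Only then tilt the spring-centred stick fully over sideways towards that bowl, hold it there for two seconds and let it spring back upright. Never tilt the stick towards the other bowl, and leave everything else where it is.

Things in the scene. Friction and masses are not known exactly. Their poses are not given: they have to be found in the camera images.
- cheese: Block of hard cheese, pale with a darker rind at one end, 55 (its x) x 30 (y) x 34 mm (z), 65 g give or take a third; origin at the centre of its underside. Starts lying flat in the pan, its long x axis roughly along the pan's x (within 0.3 rad).
- cheese_mid (a point): The middle of the cheese block, 17 mm above its underside.
- pan: Fixed shallow open steel pan, 176 (x) x 162 (y) mm, walls 4 mm thick and 40 mm high, inner floor 4 mm above the table, with a 16 mm wide flat flange round its rim outside; origin on the table under its centre. It holds the cheese and a half lemon, one nearer the robot and one farther, about 85 mm apart, either way round.
- console: Fixed middle part of the mill: grey box 120 x 110 mm, top 60 mm above the table, on a dark bed plate 170 (x) x 430 (y) mm, 10 mm thick. Origin on the table under the box's centre; x points away from the robot, y to the left bowl, z up.
- guard_bar (a point): Middle of the crossbar (along y) of the steel guard hoop, 10 mm round bar, at console x -25, y 0, z 280 mm. From its ends, y -62 and +62, bars run back level to x +52 and down to the bed. It stops a gripper coming straight down on the stick: reach under it from the robot's side, fingers pointing down and away 30 to 50 degrees from vertical.
- stick_knob (a point): Centre of the black ball, 23 mm in diameter, on top of the spring-centred stick (rod 9 mm in diameter). Upright it stands at console x 0, y 0, z 115 mm; the stick pivots at z 60 mm, so the ball is 55 mm from the pivot.
- stick_lr (a joint): Sideways tilt of the stick, rad: 0 upright, positive towards console +y (the left bowl), negative towards -y, stops at +-0.42 (fully over, ball 22 mm aside). A spring of 0.4 N m/rad centres it: about 3 N on the ball at the stop. Fully over means beyond 0.30.
- stick_fb (a joint): The stick's tilt along console x, rad: 0 upright, positive away from the robot, same spring and stops; not needed.
- bowl: The open bowl unit of the mill, fixed beside the console at console y +150 or -150 mm (it may be either side), axes parallel to the console's. Grey foot 130 x 130 x 40 mm under a round steel bowl, outer radius 62 mm and inner radius 58 mm at the rim (54 mm at the bottom). Origin at the centre of the unit's underside, 10 mm above the table; rim 105 mm, inner floor 45 mm above the origin.
- bowl_in (a point): Centre of the open bowl's inner floor.
- lid (a joint): Lid of the open bowl, rad: 0 shut on the rim, positive open, 1.57 upright; starts open at 1.5 to 1.7, stop at 1.75. A stiff hinge: it stays where it is left, and about 1 to 2 N at its edge moves it. A flat aluminium disc 126 mm in diameter and 8 mm thick, with a tab 34 mm wide at the edge opposite the hinge.
- lid_hinge (a point): On the lid's hinge line (parallel to y), at the bowl's far side: bowl x +62, y 0, 105 mm above the bowl's origin. The shut lid reaches from here 132 mm towards the robot; its top is 8 mm higher than this point.
- lid_tab (a point): On the outer (upper when shut) face of the lid's tab, 126 mm from the hinge and 6 mm from the tab's end. With the lid open this face looks away from the robot.
- clamp (a joint): Clamp lever of the open bowl, at the rim's robot side, rad: 0 lying down over the lid's tab pointing away from the robot, 1.57 upright, starts at 1.8 to 2.1 (stop at 2.15) leaning out towards the robot. Stays where it is left; about 1 N at its tip moves it. Steel bar 45 mm long, 18 mm wide, 7 mm thick, with a 24 mm cross pin at its tip.
- clamp_hinge (a point): On the clamp's hinge line (parallel to y): bowl x -74, y 0, 115 mm above the bowl's origin. When down, the lever's top is 7 mm (its pin 9 mm) higher than this point.
- clamp_tip (a point): Tip of the clamp lever, 45 mm from its hinge.
- shut_bowl: The mill's other bowl unit, same shape, at the other side of the console, its lid shut and its clamp down for good. Leave it alone.
- lemon: Half lemon lying cut side down in the pan, dome 50 mm in diameter, 33 mm high. Bystander; origin at the centre of its underside.
- pepper_mill: Wooden pepper mill, 54 mm in diameter, 150 mm high, standing right of and behind the mill. Bystander.
- dip_bowl: Small black bowl, 64 mm in diameter, 35 mm high, on the table in front of the mill. Bystander.
- ramekin: White ceramic cup, 76 mm in diameter, 45 mm high, behind the mill. Bystander.
- spice_jar: Glass jar, 48 mm in diameter, 85 mm high, left of the mill. Bystander.
- flask: Black bottle, 68 mm in diameter, 210 mm high, far to the left. Bystander.
- spoon: Steel spoon 200 mm long, lying on the table in front of the pan. Bystander.
Mind the look-alikes: they are no part of the job. Leave any pink or red look-alike of the cheese alone.

How it is judged:
By the outcome, as a careful person would: the job done as asked, in the order asked, and still so for the second after the job is handed in, with the robot touching nothing.
It also fails if it takes over 72 s, if anything falls off the work surface, if the arm or the gripper's body presses on something with over 40 N, if the wrist force passes 120 N, or if a joint passes its speed limit or range.

## Working session

There is one attempt and no reset: what is moved stays moved. The work goes in short steps, Python scripts to look and compute and a shell command to move; the robot and the scene stay as the last step left them, time stands still between calls to the robot, and variables do not carry over. Pictures are saved under pics/ and viewed, about 8 in all and at most 12, crops included, and the job is handed in when it is done.

```bash
mkdir -p pics; cat > h.py <<'E'
import numpy as np, cv2, pickle
from bench import bot
from scipy.spatial.transform import Rotation as R
def snap(n,fn):
    f=bot.grab_frame(n); cv2.imwrite(f'pics/{fn}.png',f['image']); pickle.dump(f,open(f'pics/{fn}.pkl','wb')); return f
def load(fn): return pickle.load(open(f'pics/{fn}.pkl','rb'))
def fl(f): return f['image'].shape[0]/2/np.tan(np.radians(f['fov_y'])/2)
def ray(f,u,v):
    d=np.array([(u-f['cx'])/fl(f),(v-f['cy'])/fl(f),1]); T=np.array(f['T']); return T[:3,3],T[:3,:3]@d
def atz(f,u,v,z):
    o,d=ray(f,u,v); return o+d*(z-o[2])/d[2]
def proj(f,p):
    T=np.array(f['T']); q=T[:3,:3].T@(np.array(p)-T[:3,3]); return np.array([f['cx']+fl(f)*q[0]/q[2],f['cy']+fl(f)*q[1]/q[2]])
def st():
    s=bot.read_state(); return s,np.array(s['eef_pos']),R.from_quat(np.array(s['eef_rot'])[[1,2,3,0]])
E
python3 - <<'E'
from h import *
np.set_printoptions(precision=3,suppress=True)
a=snap('top','t0');b=snap('side','s0')
for f in(a,b): print(f['fov_y'],f['cx'],f['cy'],np.array(f['T']))
s,p,r=st();print(s['clock'],p,r.as_matrix(),s['grip_width'])
E
```

```text
46.11528747292741 317.4351159884754 243.05766843255566 [[ 0.078 -0.974  0.213  0.181]
 [-0.997 -0.077  0.012 -0.018]
 [ 0.005 -0.213 -0.977  1.625]
 [ 0.     0.     0.     1.   ]]
55.128647262880676 312.42260634833434 232.03309294470932 [[ 0.975 -0.122  0.188  0.245]
 [-0.224 -0.528  0.819 -1.151]
 [-0.001 -0.84  -0.542  0.947]
 [ 0.     0.     0.     1.   ]]
0.1 [ 0.158 -0.682  0.188] [[ 0.974  0.226 -0.   ]
 [ 0.226 -0.974  0.001]
 [ 0.    -0.001 -1.   ]] 0.09129579343708281
```

View pics/t0.png

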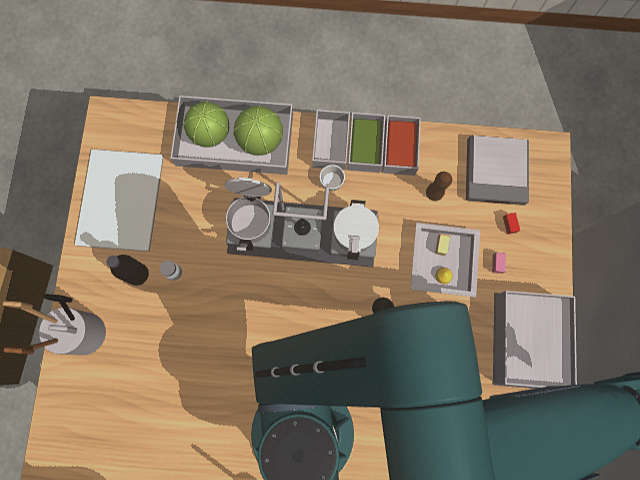

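View pics/s0.png

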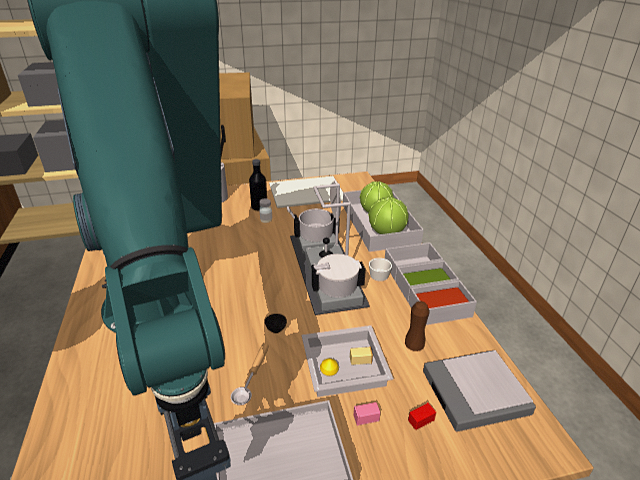

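The top view shows the open bowl on the left at (248,218), its lid up at (248,186) and its clamp at (245,247). The stick is at (302,227), and the shut bowl on the right at (356,228). The pan is at (446,260). Three things could be the cheese: the pale block in the pan (443,244), the pink block (500,262) and the red block (511,222), both outside the pan. The pale one in the pan fits the description, so I'll enlarge to confirm.

```bash
python3 - <<'E'
from h import *
t=load('t0')['image'];s=load('s0')['image']
a=cv2.resize(t[170:270,222:388],None,fx=4.8,fy=4.8,interpolation=cv2.INTER_CUBIC)[:,:400*2]
b=cv2.resize(t[215:305,405:485],None,fx=5,fy=5,interpolation=cv2.INTER_CUBIC)
a=cv2.resize(t[170:265,222:382],(800,475),interpolation=cv2.INTER_CUBIC)
cv2.imwrite('pics/c1.png',a)
c=cv2.resize(s[320:400,300:400],(400,320),interpolation=cv2.INTER_CUBIC)
b=cv2.resize(t[220:300,405:485],(400,400),interpolation=cv2.INTER_CUBIC)
m=np.zeros((400,800,3),np.uint8);m[:,:400]=b;m[:320,400:]=c
cv2.imwrite('pics/c2.png',m)
E
```

```text
(no output)
```

View pics/c1.png

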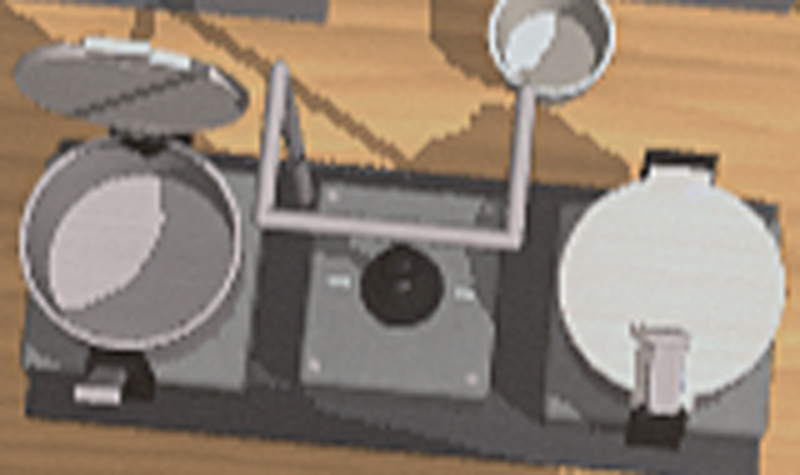

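View pics/c2.png

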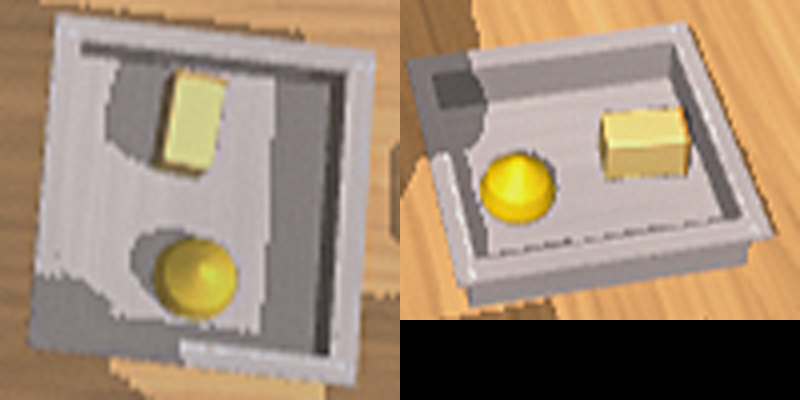

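The crops confirm it: the pale yellow block in the pan, at about (443,244), is the cheese, and the lemon is below it. The knob is at crop (402,286), the open rim's centre near (130,243), and the shut lid's centre near (672,289).

```bash
python3 - <<'E'
from h import *
np.set_printoptions(precision=4,suppress=True)
f=load('t0')
A=lambda x,y,z:atz(f,222+(x+.5)/5-.5,170+(y+.5)/5-.5,z)
B=lambda x,y,z:atz(f,405+(x+.5)/5-.5,220+(y+.5)/5-.5,z)
k=A(402,286,.115);b=A(130,243,.115);l=A(672,289,.123)
print('knob',k,'bowl',b,'shut',l,'b-l',np.linalg.norm((b-l)[:2]),'mid',(b+l)/2)
d=(b-l)[:2];print('console yaw',np.degrees(np.arctan2(-d[0],d[1])))
print('bar',A(262,215,.28),A(520,241,.28))
print('bed',A(27,412,.01),A(757,465,.01))
c=np.array([B(*q,.038) for q in[(178,70),(228,78),(213,172),(165,162)]]);print('cheese',c.mean(0),[np.linalg.norm(c[i]-c[i-1]) for i in range(4)])
v=c[0]+c[1]-c[2]-c[3];print('yaw',np.degrees(np.arctan2(v[1],v[0])))
print('lemon',B(197,276,.02))
p=np.array([B(*q,.04) for q in[(57,14),(376,52),(354,384),(30,347)]]);print('pan',p,p.mean(0))
print('lidtop tab',A(140,44,.24),'pin',A(98,395,.15))
E
```

```text
knob [0.553  0.0457 0.115 ] bowl [0.5654 0.1977 0.115 ] shut [ 0.5611 -0.1025  0.123 ] b-l 0.3003013477696439 mid [0.5633 0.0476 0.119 ]
console yaw -0.8289842993928503
bar [0.5429 0.1107 0.28  ] [ 0.5398 -0.0174  0.28  ]
bed [0.4859 0.262  0.01  ] [ 0.4883 -0.165   0.01  ]
cheese [ 0.5545 -0.3629  0.038 ] [np.float64(0.055267971030643674), np.float64(0.029138073653669744), np.float64(0.0566276635969085), np.float64(0.027959923414344712)]
yaw -6.558284002583279
lemon [ 0.4669 -0.3702  0.02  ]
pan [[ 0.6109 -0.28    0.04  ]
 [ 0.6028 -0.4653  0.04  ]
 [ 0.4086 -0.4562  0.04  ]
 [ 0.4152 -0.2727  0.04  ]] [ 0.5094 -0.3685  0.04  ]
lidtop tab [0.6395 0.1858 0.24  ] pin [0.4717 0.201  0.15  ]
```

```bash
cat >> h.py <<'E'
np.set_printoptions(precision=3,suppress=True)
def to(pos,Rt=None):
    s,p,r=st(); d=r.inv().apply(np.array(pos)-p)*100
    print('t',s['clock'],'at',p,'shift cm',d,'minrows %.1f'%(np.linalg.norm(d)/5))
    if Rt is not None:
        v=np.degrees((r.inv()*Rt).as_rotvec()); print(' turn deg',v,'rows %.1f'%(np.linalg.norm(v)/8.59),'shift in final axes',Rt.inv().apply(np.array(pos)-p)*100)
def down(yaw,tilt=0,roll=0):
    # tool x along world x at yaw, z down; tilt: fingers point away (deg); roll: about world x, + => body leans left? fingers point right
    return R.from_euler('z',yaw,degrees=True)*R.from_euler('y',-tilt,degrees=True)*R.from_euler('x',roll,degrees=True)*R.from_matrix(np.diag([1,-1,-1.]))
E
python3 -c "
from h import *
to([.545,-.363,.2],down(-6.6))"
```

```text
t 0.1 at [ 0.158 -0.682  0.188] shift cm [ 44.893 -22.294  -1.18 ] minrows 10.0
 turn deg [-0.055  0.008 19.652] rows 2.3 shift in final axes [ 34.781 -36.092  -1.202]
```

```bash
python3 -m creep '[[[0.7,3.8,-1.9,-0.1,0,0,0],[0.7,3.8,-1.9,-0.1,0,0,0],[0.7,3.8,-1.9,-0.1,0,0,0],[0.7,3.8,-1.9,-0.1,0,0,0],[0.7,3.8,-1.9,-0.1,0,0,0],[0.7,3.8,-1.9,-0.1,0,0,0],[0.7,3.8,-1.9,-0.1,0,0,0],[0.7,3.8,-1.9,-0.1,0,0,0],[0.7,3.8,-1.9,-0.1,0,0,0],[0.7,3.8,-1.9,-0.1,0,0,0]]]' 
python3 -m creep '[[[0.7,3.5,-1.6,0,0,0,0],[0.7,3.4,-1.6,0,0,0,0],[0.7,0,0,0,0,0,6.5],[0.7,0,0,0,0,0,6.5],[0.7,0,0,0,0,0,6.6],[0.7,0,0,0,0,0,0],[0.7,0,0,0,0,0,0]]]' 
python3 - <<'E'
from h import *
f=snap('wrist','w1'); to([.5545,-.363,.2],down(-6.6))
for n,p in [('cheese',[.5545,-.363,.038])]: print(proj(f,p))
print(np.array(f['T'])[:3],f['fov_y'])
E
```

```text
clock: 1.1
eef_pos: [0.4864, -0.4096, 0.1984]
eef_rot: [-0.0, 0.994, 0.114, -0.0]
wrist_force: [-0.1, -0.9, 0.3]
grip_width: 0.0637
clock: 1.8
eef_pos: [0.5452, -0.3642, 0.1983]
eef_rot: [-0.0, 0.998, -0.055, -0.0]
wrist_force: [-0.2, 0.2, 0.6]
grip_width: 0.0638
t 1.85 at [ 0.545 -0.364  0.198] shift cm [ 0.91  -0.228 -0.163] minrows 0.2
 turn deg [-0.009  0.015  0.228] rows 0.0 shift in final axes [ 0.909 -0.231 -0.163]
[324.866 199.704]
[[-0.11  -0.958 -0.265  0.621]
 [-0.994  0.106  0.03  -0.372]
 [-0.001  0.266 -0.964  0.394]] 61.831221077963846
```

View pics/w1.png

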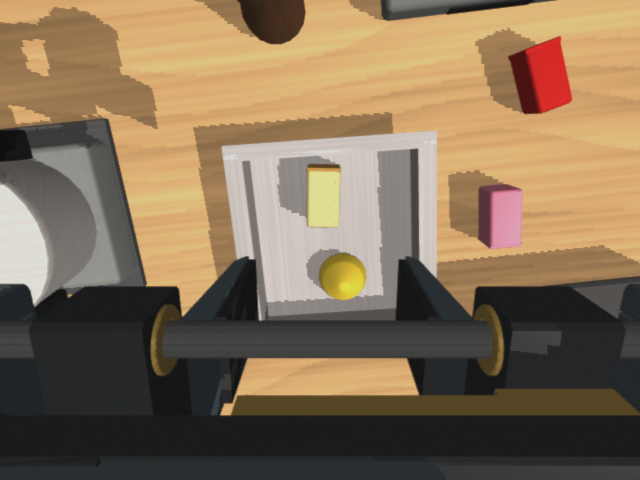

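The wrist view agrees with the estimate: cheese top centre at (324,198), against a predicted (325,200), with the rind at its far end. The lemon is clear, at (342,276). Next I grasp.

```bash
python3 -m creep '[[[0.7,0.9,-0.2,3,0,0,0],[0.7,0,0,4,0,0,0],[0.7,0,0,4,0,0,0],[0.7,0,0,3,0,0,0],[0.7,0,0,2.5,0,0,0],[0.7,0,0,1.3,0,0,0],[0.7,0,0,0.9,0,0,0],[0.7,0,0,0,0,0,0]]]' 20
python3 -m creep '[[[0.2,0,0,0,0,0,0],[0.2,0,0,0,0,0,0],[0.2,0,0,0,0,0,0],[0.2,0,0,0,0,0,0],[0.2,0,0,0,0,0,0],[0.2,0,0,-2,0,0,0],[0.2,0,0,-4,0,0,0]]]' 20
python3 - <<'E'
from h import *
to([.565,.2,.37],down(-.5))
E
```

```text
clock: 2.65
eef_pos: [0.5543, -0.3632, 0.0111]
eef_rot: [-0.0, 0.998, -0.057, -0.0]
wrist_force: [0.2, 0.5, 1.0]
grip_width: 0.0641
clock: 3.35
eef_pos: [0.5527, -0.362, 0.0695]
eef_rot: [-0.001, 0.998, -0.057, -0.002]
wrist_force: [0.1, -1.2, -0.0]
grip_width: 0.0284
t 3.35 at [ 0.553 -0.362  0.07 ] shift cm [ -5.323 -56.052 -29.886] minrows 12.7
 turn deg [-0.155  0.251 -6.049] rows 0.7 shift in final axes [  0.74  -56.213 -30.048]
```

```bash
python3 -m creep '[[[0.2,0,0,-4.5,0,0,-2],[0.2,0,0,-4.5,0,0,-2],[0.2,0,0,-4.5,0,0,-2],[0.2,0,0,-4.5,0,0,0],[0.2,0,0,-4.5,0,0,0],[0.2,0,0,-4.5,0,0,0],[0.2,0,0,-3,0,0,0],[0.2,0,-2,-0.1,0,0,0],[0.2,0,-4,0,0,0,0],[0.2,0,-4,0,0,0,0]]]' 
python3 -m creep '[[[0.2,0,-4.5,0,0,0,0],[0.2,0,-4.5,0,0,0,0],[0.2,0,-4.5,0,0,0,0],[0.2,0,-4.5,0,0,0,0],[0.2,0,-4.5,0,0,0,0],[0.2,0,-4.5,0,0,0,0],[0.2,0,-4.5,0,0,0,0],[0.2,0,-4,0,0,0,0],[0.2,0,-2,0,0,0,0],[0.2,0,0,0,0,0,0]]]' 
python3 - <<'E'
from h import *
f=snap('wrist','w2'); to([.565,.21,.37],down(-.5))
for n,p in dict(knob=[.564,.047,.115],bowlc=[.564,.197,.115],bowlf=[.564,.197,.055],barL=[.539,.109,.28],barR=[.539,-.015,.28],clampH=[.49,.197,.125]).items(): print(n,proj(f,p))
E
```

```text
clock: 4.35
eef_pos: [0.5548, -0.2618, 0.3715]
eef_rot: [-0.0, 1.0, -0.005, -0.0]
wrist_force: [-0.0, 0.1, -0.2]
grip_width: 0.0288
clock: 5.35
eef_pos: [0.5581, 0.1141, 0.3714]
eef_rot: [-0.0, 1.0, -0.003, -0.001]
wrist_force: [-0.3, -0.6, -1.5]
grip_width: 0.0281
t 5.4 at [0.558 0.113 0.372] shift cm [ 0.603 -9.728  0.149] minrows 1.9
 turn deg [0.013 0.077 0.079] rows 0.0 shift in final axes [ 0.589 -9.729  0.152]
knob [386.413 186.26 ]
bowlc [254.01  187.072]
bowlf [262.248 179.764]
barL [334.237 253.496]
barR [499.129 252.547]
clampH [255.993 251.94 ]
```

View pics/w2.png

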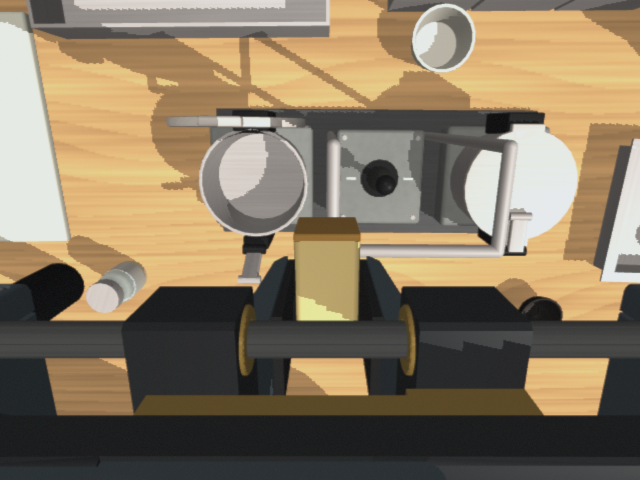

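The wrist view shows the rim centred at about (253.5,183), the ball at (386,185) and the guard bar at row 250. The lid is nearly edge-on at row 121. All agree to within a few millimetres.

```bash
python3 - <<'E'
from h import *
f=load('w2')
print('rim',atz(f,253.5,183,.115),'knob',atz(f,386,184,.115),'bar',atz(f,499,251,.28))
print('rim L/R/T/B',[atz(f,*q,.115) for q in((200,183),(307,183),(253,130),(253,236))])
print('lid', atz(f,168,121,.19),atz(f,310,123,.19))
print('clamp tip',atz(f,250,279,.155), 'base',atz(f,258,240,.125))
to([.567,.207,.25],down(-.5,0,8))
print(down(-.5,0,8).as_matrix())
E
```

```text
rim [0.569 0.197 0.115] knob [0.567 0.048 0.115] bar [ 0.54  -0.015  0.28 ]
rim L/R/T/B [array([0.569, 0.258, 0.115]), array([0.568, 0.137, 0.115]), array([0.627, 0.195, 0.115]), array([0.506, 0.201, 0.115])]
lid [0.636 0.258 0.19 ] [0.634 0.129 0.19 ]
clamp tip [0.469 0.2   0.155] base [0.504 0.194 0.125]
t 5.4 at [0.558 0.113 0.372] shift cm [ 0.821 -9.433 12.149] minrows 3.1
 turn deg [8.013 0.082 0.073] rows 0.9 shift in final axes [ 0.792 -7.648 13.347]
[[ 1.    -0.009  0.001]
 [-0.009 -0.99   0.139]
 [-0.    -0.139 -0.99 ]]
```

```bash
python3 - <<'E'
from h import *
to([.565,.202,.36],down(-.5,0,-8))
print(down(-.5,0,-8).inv().apply([0,0,-.289])*100)
E
```

```text
t 5.4 at [0.558 0.113 0.372] shift cm [ 0.61  -8.929  1.149] minrows 1.8
 turn deg [-7.987  0.071  0.084] rows 0.9 shift in final axes [ 0.596 -9.003 -0.102]
[-0.    -4.022 28.619]
```

```bash
python3 -m creep '[[[0.2,0,0,0,-4,0,0],[0.2,0,0,0,-4,0,0],[0.2,0.2,-3,0,0,0,0],[0.2,0.2,-3,0,0,0,0],[0.2,0.2,-3,0,0,0,0],[0.2,0,-0.56,4,0,0,0],[0.2,0,-0.56,4,0,0,0],[0.2,0,-0.56,4,0,0,0],[0.2,0,-0.42,3,0,0,0],[0.2,0,0,0,0,0,0]]]' 
python3 - <<'E'
from h import *
to([.565,.202,.071],down(-.5,0,-8))
E
```

```text
clock: 6.4
eef_pos: [0.5634, 0.1986, 0.2042]
eef_rot: [0.071, 0.997, -0.005, -0.004]
wrist_force: [-0.1, 0.4, -0.6]
grip_width: 0.0285
t 6.4 at [0.563 0.199 0.204] shift cm [ 0.252 -2.223 13.134] minrows 2.7
 turn deg [ 0.15   0.403 -0.054] rows 0.1 shift in final axes [ 0.162 -2.188 13.141]
```

```bash
python3 -m creep '[[[0.2,0.2,-0.5,3,0,0,0],[0.2,0,-0.5,3,0,0,0],[0.2,0,-0.5,3,0,0,0],[0.2,0,-0.4,2.4,0,0,0],[0.2,0,-0.3,1.7,0,0,0],[0.2,0,0,0,0,0,0]]]' 
python3 -m creep '[[[0.5,0,0,0,0,0,0],[0.5,0,0,0,0,0,0],[0.5,0,0,0,0,0,0]]]'
python3 -m creep '[[[0.5,0,0.3,-2,0,0,0],[0.5,0,0.5,-4,0,0,0],[0.5,0,0.5,-4,0,0,0],[0.5,0,0.5,-4,0,0,0],[0.5,0,0.5,-4,0,0,0],[0.5,0,0.6,-4.5,0,0,0],[0.5,0,0.3,-2.5,0,0,0],[0.5,0,0,0,4,0,0],[0.5,0,0,0,4,0,0],[0.5,0,0,0,0,0,0]]]'
python3 - <<'E'
from h import *
snap('top','t1'); s,p,r=st(); print(p)
t=load('t1')['image']; m=np.zeros((500,800,3),np.uint8)
cv2.imwrite('pics/c3.png',cv2.resize(t[150:300,180:420],(800,500),interpolation=cv2.INTER_CUBIC))
E
```

```text
clock: 7.0
eef_pos: [0.5675, 0.2035, 0.0749]
eef_rot: [0.07, 0.998, -0.005, -0.001]
wrist_force: [1.2, -0.5, -0.1]
grip_width: 0.0288
clock: 7.3
eef_pos: [0.5688, 0.2044, 0.0771]
eef_rot: [0.069, 0.998, -0.005, 0.001]
wrist_force: [0.3, 0.1, -0.4]
grip_width: 0.0456
clock: 8.3
eef_pos: [0.568, 0.2065, 0.329]
eef_rot: [-0.001, 1.0, -0.005, 0.001]
wrist_force: [-0.2, 0.6, 0.2]
grip_width: 0.0457
[0.568 0.207 0.329]
```

View pics/c3.png

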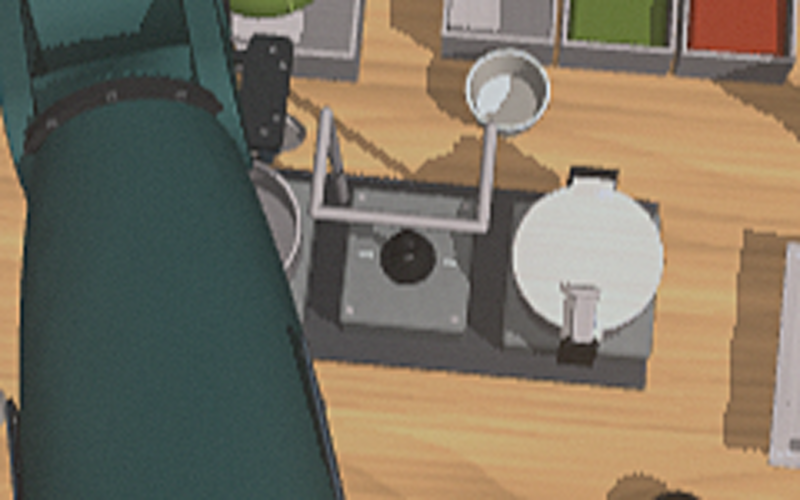

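```bash
python3 - <<'E'
from h import *
f=snap('wrist','w3'); print(proj(f,[.567,.197,.055]),proj(f,[.629,.197,.115]))
cv2.imwrite('pics/w3v.png',f['image'][:330])
s,p,r=st();print(s['joints'])
to([.568,.197,.34],down(-90)); to([.568,.197,.34],down(90))
E
```

```text
[335.074 190.677] [335.994 138.527]
[ 0.311  0.091  1.826 -0.002  1.224  1.893]
t 8.4 at [0.568 0.207 0.328] shift cm [ 0.012  0.987 -1.167] minrows 0.3
 turn deg [ 0.039 -0.091 89.408] rows 10.4 shift in final axes [ 0.985 -0.001 -1.169]
t 8.4 at [0.568 0.207 0.328] shift cm [ 0.012  0.987 -1.167] minrows 0.3
 turn deg [  0.091   0.039 -90.592] rows 10.5 shift in final axes [-0.985  0.001 -1.169]
```

View pics/w3v.png

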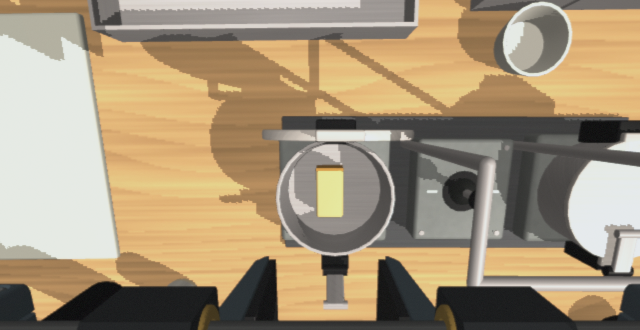

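The cheese lies flat in the open bowl at (330,191). The lid is upright at row 133 and the clamp is at (335,285). Next I close the lid, with the gripper yawed 90° so its body clears the hoop.

```bash
python3 -m creep '[[[0,0,0.1,-0.1,0,0,-8.5],[0,0,0.1,-0.1,0,0,-8.5],[0,0,0.1,-0.1,0,0,-8.5],[0,0,0.1,-0.1,0,0,-8.5],[0,0,0.1,-0.1,0,0,-8.5],[0,0,0.1,-0.1,0,0,-8.5],[0,0,0,-0.1,0,0,-8.5],[0,0,0,-0.1,0,0,-8.5],[0,0,0,0,0,0,-8.5],[0,0,0,0,0,0,-8.5]]]' 10
python3 -m creep '[[[0,0,0,0,0,0,-5.5],[0,0,0,0,0,0,0]]]'
python3 - <<'E'
from h import *
to([.71,.197,.34],down(90)); 
h=np.array([.629,.115]);Q=[]
for t in np.radians([97,90,81,72,63,54,45,36,27,18,9,0]):
    c=h+.11*np.array([-np.cos(t),np.sin(t)])+.008*np.array([np.sin(t),np.cos(t)]);Q.append(c+[.0135,0])
Q=np.array(Q);print(Q);print(np.diff(Q,axis=0)*100)
E
```

```text
clock: 9.4
eef_pos: [0.5699, 0.2022, 0.3357]
eef_rot: [0.001, 0.738, 0.675, -0.001]
wrist_force: [0.1, -1.2, -0.7]
grip_width: 0.0005
clock: 9.6
eef_pos: [0.57, 0.2022, 0.3357]
eef_rot: [0.0, 0.707, 0.708, -0.001]
wrist_force: [0.8, 0.4, 0.4]
grip_width: 0.0006
t 9.6 at [0.57  0.202 0.336] shift cm [-0.537 14.004 -0.433] minrows 2.8
 turn deg [-0.016  0.083  0.068] rows 0.0 shift in final axes [-0.52  14.005 -0.43 ]
[[0.664 0.223]
 [0.65  0.225]
 [0.633 0.225]
 [0.616 0.222]
 [0.6   0.217]
 [0.584 0.209]
 [0.57  0.198]
 [0.558 0.186]
 [0.548 0.172]
 [0.54  0.157]
 [0.535 0.14 ]
 [0.532 0.123]]
[[-1.335  0.179]
 [-1.731 -0.01 ]
 [-1.708 -0.281]
 [-1.643 -0.545]
 [-1.537 -0.795]
 [-1.394 -1.026]
 [-1.216 -1.231]
 [-1.009 -1.406]
 [-0.777 -1.547]
 [-0.525 -1.649]
 [-0.261 -1.711]]
```

```bash
python3 -m creep '[[[0,-0.2,4,-0.1,0,0,0],[0,-0.2,4,-0.1,0,0,0],[0,-0.1,4,0,0,0,0],[0,0,2,0,0,0,0],[0,0,0,4,0,0,0],[0,0,0,4,0,0,0],[0,0,0,3.5,0,0,0],[0,0,0,0,0,0,0]]]'
python3 -m creep '[[[0,0,-2,-0.1,0,0,0],[0,0,-1.3,0,0,0,0],[0,0,-1.3,0,0,0,0],[0,0,-1.3,-0.1,0,0,0],[0,0,-1.7,0,0,0,0],[0,0,-1.7,0.3,0,0,0],[0,0,-1.6,0.5,0,0,0],[0,0,-1.5,0.8,0,0,0],[0,0,0,0,0,0,0]]]'
python3 - <<'E'
from h import *
to([.57,.197,.198],down(90)); s,p,r=st(); print(s['wrist_force'])
E
```

```text
clock: 10.4
eef_pos: [0.7073, 0.1964, 0.2173]
eef_rot: [-0.002, 0.708, 0.706, -0.004]
wrist_force: [-0.7, -0.0, 0.2]
grip_width: 0.0005
clock: 11.3
eef_pos: [0.5841, 0.1968, 0.2086]
eef_rot: [-0.0, 0.707, 0.707, -0.001]
wrist_force: [0.8, -0.0, 0.6]
grip_width: 0.0004
t 11.3 at [0.584 0.197 0.209] shift cm [ 0.023 -1.405  1.059] minrows 0.4
 turn deg [-0.064  0.02  -0.04 ] rows 0.0 shift in final axes [ 0.023 -1.406  1.057]
[ 0.805 -0.012  0.627]
```

```bash
python3 -m creep '[[[0,0,-1.4,1,0,0,0],[0,0,-1.2,1.2,0,0,0],[0,0,-1,1.4,0,0,0],[0,0,-0.8,1.5,0,0,0],[0,0,-0.5,1.6,0,0,0],[0,0,-0.3,1.4,0,0,0]]]'
python3 -m creep '[[[0,0,0,0.2,0,0,0],[0,0,0,0.2,0,0,0],[0,0,0,0,0,0,0]]]'
```

```text
clock: 11.9
eef_pos: [0.5333, 0.1968, 0.1265]
eef_rot: [-0.0, 0.707, 0.707, -0.0]
wrist_force: [0.2, 1.2, 0.2]
grip_width: 0.0003
clock: 12.2
eef_pos: [0.5346, 0.197, 0.1241]
eef_rot: [0.0, 0.707, 0.707, 0.0]
wrist_force: [0.9, -0.1, 0.6]
grip_width: 0.0009
```

```bash
for i in 1 2; do python3 -m creep '[[[0,0,0,0.1,0,0,0],[0,0,0,0.1,0,0,0],[0,0,0,0,0,0,0]]]' | grep -E 'pos|force'; done; python3 - <<'E'
from h import *
f=snap('side','s1'); cv2.imwrite('pics/s1c.png',cv2.resize(f['image'][175:315,270:400],(743,800))[:600] if 0 else cv2.resize(f['image'][175:315,270:400],(557,600),interpolation=cv2.INTER_CUBIC))
E
```

```text
eef_pos: [0.5342, 0.1969, 0.1219]
wrist_force: [0.2, -0.1, -0.6]
eef_pos: [0.534, 0.1969, 0.1196]
wrist_force: [0.5, 0.4, -0.6]
```

View pics/s1c.png

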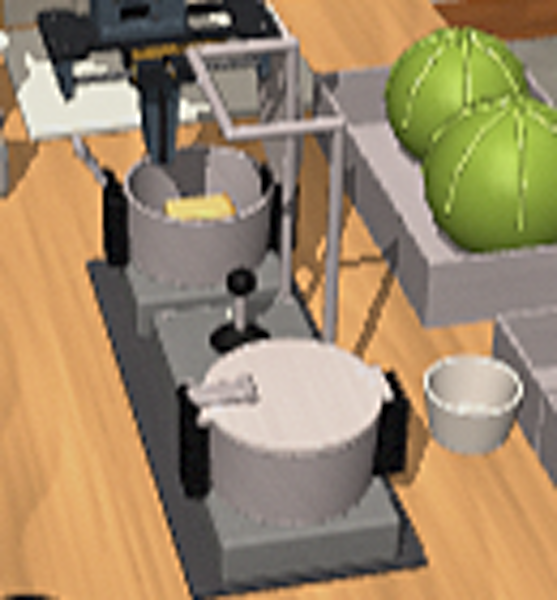

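The side crop shows the bowl still open, with the cheese visible at (200,207). No lid is on the rim, so I need another look.

```bash
python3 - <<'E'
from h import *
f=snap('wrist','w4');t=snap('top','t2'); s=load('s1')
m=np.zeros((600,800,3),np.uint8)
m[:300,:400]=cv2.resize(f['image'],(400,300))
m[:300,400:]=cv2.resize(t['image'][150:270,200:360],(400,300),interpolation=cv2.INTER_CUBIC)
m[300:,:400]=cv2.resize(s['image'][165:240,280:380],(400,300),interpolation=cv2.INTER_CUBIC)
m[300:,400:]=cv2.resize(load('s0')['image'][165:240,280:380],(400,300),interpolation=cv2.INTER_CUBIC)
cv2.imwrite('pics/m4.png',m)
E
```

```text
(no output)
```

View pics/m4.png

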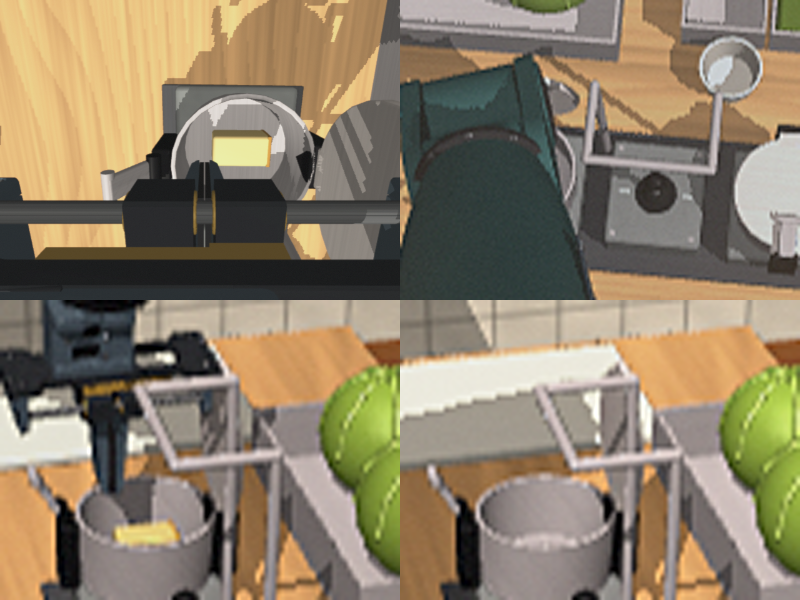

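```bash
python3 - <<'E'
from h import *
w=load('w4')
print(np.array(w['T'])[:3,3])
for d in (60,75,85,90,95,100):
    t=np.radians(d);P=[]
    for a in np.radians(range(0,360,30)):
        r=.063+.063*np.cos(a);y=.197+.063*np.sin(a)
        P.append(proj(w,[.629-r*np.cos(t),y,.115+r*np.sin(t)]))
    P=np.array(P)/1.6;print(d,np.round(P).astype(int).tolist())
E
```

```text
[0.535 0.272 0.315]
60 [[277, 259], [288, 184], [303, 122], [314, 99], [318, 108], [318, 134], [315, 169], [310, 206], [302, 245], [293, 280], [284, 304], [276, 302]]
75 [[366, 282], [372, 196], [363, 126], [346, 100], [332, 109], [321, 135], [315, 169], [312, 207], [313, 247], [319, 287], [330, 319], [347, 325]]
85 [[431, 290], [434, 201], [404, 127], [368, 100], [341, 109], [323, 135], [315, 169], [314, 207], [321, 248], [336, 289], [362, 324], [399, 333]]
90 [[463, 291], [463, 202], [424, 127], [379, 100], [345, 109], [324, 135], [315, 169], [315, 207], [324, 248], [344, 290], [378, 324], [423, 334]]
95 [[491, 290], [490, 201], [443, 127], [388, 100], [349, 109], [325, 135], [315, 169], [316, 207], [328, 248], [352, 289], [392, 324], [446, 333]]
100 [[516, 287], [513, 199], [459, 126], [397, 100], [352, 109], [326, 135], [315, 169], [317, 207], [331, 248], [359, 288], [406, 322], [466, 330]]
```

```bash
python3 -m creep '[[[0,0,0,-4,0,0,0],[0,0,0,-4,0,0,0],[0,0,0,-4,0,0,0],[0,0,0,-4,0,0,0],[0,0,0,-4,0,0,0],[0,0,0,-2,0,0,0],[0,0,0,0,0,0,0]]]' | grep pos
python3 - <<'E'
from h import *
g=lambda n:cv2.cvtColor(load(n)['image'],cv2.COLOR_BGR2GRAY).astype(int)
a,b,c=g('t0'),g('t1'),g('t2')
for v in range(180,197,3): print(v,a[v,258:276],b[v,258:276],c[v,258:276],sep='\n')
s,t=g('s0'),g('s1')
for v in (185,190,195,200): print(v,s[v,322:342],t[v,322:342],sep='\n')
T=load('t0')
for d in(80,86,90,94,98):
    th=np.radians(d);print(d,proj(T,[.629-.063*np.cos(th),.197-.063,.115+.063*np.sin(th)]),proj(T,[.629-.126*np.cos(th),.197,.115+.126*np.sin(th)]))
E
```

```text
eef_pos: [0.5353, 0.1973, 0.3432]
180
[181 176 170 173 172 173 173 176 177 143 108 112 112 109 111 152 176 171]
[ 55  59  61  54  59  59  57  53 143 144 105 108 108 106 105 145 168 162]
[187 169 170 170 170 170 168 173 172 139 105 110 107 106 107 150 170 167]
183
[189 193 115 123 113 108 168 126 154 179 179 178 179 144 148 117 120 120]
[ 58  58  55  52  47  50  53  46 163 175 172 170 171 141 141 109 111 111]
[111 196 112 116 109 107 165 126 149 176 173 172 174 145 144 113 115 117]
186
[107 107 104 128 123 115 135 159 173 140  81 112 162 183 177 177 180 105]
[ 58  57  55  52  76  74  51  80 179 135  76 105 155 175 171 172 174  98]
[ 47  98 103 124 120 112 128 155 169 136  78 109 158 177 174 173 176 100]
189
[120 122 121 124 122 120 121 119 120 122 120 123  75  95 187 178 176 107]
[ 96 105  71  54  53  56  50  98 119 113 117 113  67  88 179 169 169  97]
[ 44  65 125 122 117 115 116 116 118 117 119 117  72  91 181 172 169  98]
192
[119 124 119 119 122 122 121 121 123 121 120 119 107 166 175 175 153 111]
[ 59  56  58  57  58  57  48 123 119 114 115 112 104 159 168 167 146 106]
[ 65  42  
[... 464 characters left out ...]
[155 155 153 151 218 242 240 245 109 128 132 135 136 133 113 158 149 131
 253 238]
[ 77  95  72  94  91  94 105  96  36  67  67  76  89  80 112 152 143 106
 151 142]
195
[153 155 154 156 153 149 151 223 117 128 130 132 135 112  81 167 146 134
 212 243]
[145 149 147 146 146 146 148 150  71 108  82  84  84 113  79 156 140 131
 140 149]
200
[159 138 140 140 135 133 136 223 153 128 131  80  87 139 122 164 145  97
 130 160]
[148 132 130 134 128 128 126 124 108 107 128  74  80 129 116 154 137  95
 117  93]
80 [270.672 195.139] [243.991 190.174]
86 [270.883 192.714] [244.454 185.123]
90 [271.036 191.131] [244.801 181.832]
94 [271.197 189.585] [245.176 178.626]
98 [271.365 188.084] [245.576 175.524]
```

```bash
python3 - <<'E'
from h import *
s=load('s1')
print(proj(s,[.534,.197,.12]),proj(s,[.534,.197,.14]))
print('bowl rim',proj(s,[.567,.197,.115]),proj(s,[.505,.197,.115]),'lid tab',proj(s,[.638,.197,.241]),proj(s,[.633,.134,.178]))
w=load('w4');print('tip in w4',proj(w,[.534,.197,.12])/1.6)
print(st()[0]['wrist_force'])
E
```

```text
[306.853 216.903] [306.811 211.96 ]
bowl rim [316.035 217.036] [298.744 219.095] lid tab [336.518 182.776] [339.571 208.07 ]
tip in w4 [203.325 170.938]
[ 0.037 -0.197 -0.736]
```

The lid hasn't moved at all, even though the fingertips were measured passing its place. I'll retry slowly, reading forces step by step.

```bash
python3 -m creep '[[[0,0,4.3,0,0,0,0],[0,0,4.3,0,0,0,0],[0,0,4.3,0,0,0,0],[0,0,4.3,0,0,0,0],[0,0,0,4.5,0,0,0],[0,0,0,4.5,0,0,0],[0,0,0,4.5,0,0,0],[0,0,0,0,0,0,0]]]' | grep -E 'pos|force'
for i in 1 2 3 4 5 6; do python3 -m creep '[[[0,0,-0.7,0,0,0,0],[0,0,-0.7,0,0,0,0]]]' | grep -E 'pos|force'; done
python3 - <<'E'
from h import *
f=snap('wrist','w5');t=snap('top','t3');s=snap('side','s2')
m=np.zeros((600,800,3),np.uint8)
m[:300,:400]=cv2.resize(f['image'],(400,300))
m[:300,400:]=cv2.resize(t['image'][150:270,200:360],(400,300),interpolation=cv2.INTER_CUBIC)
m[300:,:]=cv2.resize(s['image'][150:240,250:490],(800,300),interpolation=cv2.INTER_CUBIC)
cv2.imwrite('pics/m5.png',m)
E
```

```text
eef_pos: [0.7018, 0.1957, 0.1967]
wrist_force: [-0.6, -0.0, -0.5]
eef_pos: [0.6927, 0.1971, 0.2073]
wrist_force: [0.3, -0.8, 1.1]
eef_pos: [0.678, 0.197, 0.2068]
wrist_force: [0.6, -0.3, 0.4]
eef_pos: [0.6635, 0.1968, 0.2054]
wrist_force: [0.3, 0.1, -0.6]
eef_pos: [0.6494, 0.1968, 0.2048]
wrist_force: [0.2, -0.7, 0.1]
eef_pos: [0.6356, 0.1969, 0.2048]
wrist_force: [1.6, 0.7, 0.1]
eef_pos: [0.6215, 0.1968, 0.2047]
wrist_force: [0.5, 0.6, -0.1]
```

View pics/m5.png

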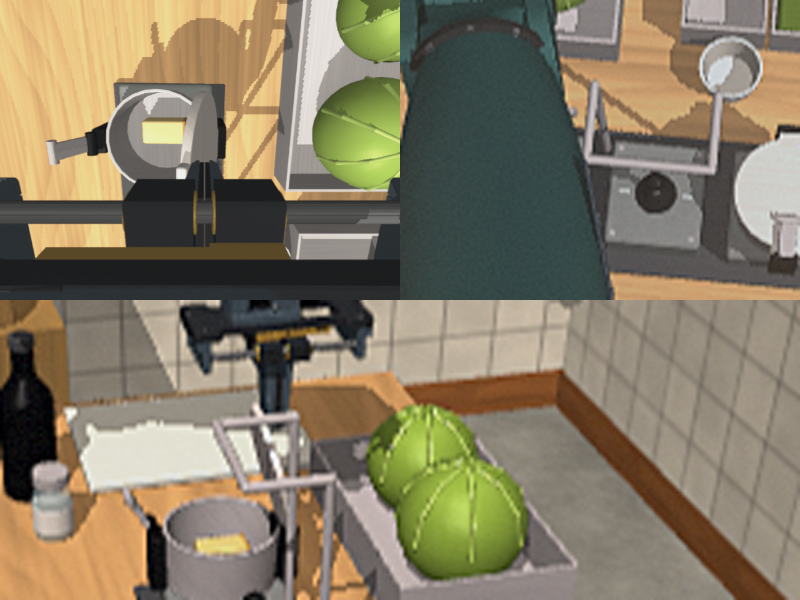

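The lid is now caught: in the wrist view it leans over the bowl at (200,140) with the finger behind it. From here I'll check it numerically, by counting visible cheese-yellow pixels, and follow the arc in small steps.

```bash
cat >> h.py <<'E'
def yellow(f):
    h=cv2.cvtColor(f['image'],cv2.COLOR_BGR2HSV); return int(cv2.inRange(h,(22,70,120),(32,255,255))[:300].sum()/255)
E
python3 - <<'E'
from h import *
print(yellow(load('w5')),yellow(load('w4')),yellow(load('w3')),yellow(load('w2')))
h=np.array([.629,.115]);Q=[]
for t in np.radians([72,66,60,54,48,42,36,30,24,18,12,6,0]):
    c=h+.095*np.array([-np.cos(t),np.sin(t)])+.008*np.array([np.sin(t),np.cos(t)]);Q.append(c+[.0135,0])
Q=np.array(Q);print(Q.tolist().__len__(),Q[[0,4,8,12]]);print(np.diff(Q,axis=0)*100)
E
```

```text
9498 8570 3132 2599
13 [[0.621 0.208]
 [0.585 0.191]
 [0.559 0.161]
 [0.547 0.123]]
[[-0.958 -0.278]
 [-0.924 -0.377]
 [-0.88  -0.471]
 [-0.825 -0.561]
 [-0.762 -0.644]
 [-0.691 -0.72 ]
 [-0.612 -0.788]
 [-0.526 -0.848]
 [-0.435 -0.898]
 [-0.338 -0.939]
 [-0.238 -0.969]
 [-0.136 -0.989]]
```

```bash
python3 -m creep '[[[0,0,-1,0.1,0,0,0],[0,0,-0.9,0.4,0,0,0],[0,0,-0.9,0.5,0,0,0],[0,0,-0.8,0.5,0,0,0],[0,0,-0.8,0.6,0,0,0],[0,0,-0.7,0.7,0,0,0]]]' | grep -E 'pos|force'
python3 - <<'E'
from h import *
f=snap('wrist','w6'); I=f['image']
for p in ([.567,.205,.089],[.56,.22,.089],[.58,.19,.089]):
    u,v=proj(f,p).astype(int); print(u,v,I[v,u], 0<v<480)
# lid outline test: mean gray at points of lid outer face per angle
t=np.radians
for d in range(0,91,6):
    col=[]
    for r,y in((.07,.235),(.1,.23),(.05,.24),(.09,.24)):
        q=np.array([.629-r*np.cos(t(d))+.008*np.sin(t(d)),y,.115+r*np.sin(t(d))+.008*np.cos(t(d))]);u,v=proj(f,q).astype(int)
        col.append(I[v,u].tolist() if 0<=v<480 and 0<=u<640 else None)
    print(d,col)
E
```

```text
eef_pos: [0.5703, 0.1969, 0.1763]
wrist_force: [0.4, 0.0, 0.9]
321 219 [156 164 173] True
311 199 [143 151 158] True
338 239 [135 143 149] True
0 [[142, 147, 153], [82, 85, 87], [157, 165, 173], [145, 150, 156]]
6 [[129, 135, 141], [101, 103, 108], [157, 166, 175], [144, 149, 155]]
12 [[127, 135, 141], [139, 143, 149], [151, 160, 168], [144, 147, 153]]
18 [[137, 145, 151], [144, 148, 155], [130, 137, 143], [142, 146, 152]]
24 [[132, 139, 146], [144, 148, 155], [133, 140, 147], [143, 147, 152]]
30 [[156, 165, 173], [143, 147, 153], [131, 138, 144], [209, 214, 220]]
36 [[131, 138, 145], [138, 208, 226], [131, 138, 145], [129, 135, 142]]
42 [[130, 137, 144], [176, 186, 196], [129, 138, 144], [137, 146, 152]]
48 [[131, 138, 145], [155, 163, 172], [131, 139, 146], [157, 165, 173]]
54 [[129, 136, 143], [135, 142, 150], [131, 138, 144], [132, 139, 146]]
60 [[130, 138, 145], [133, 141, 148], [131, 138, 145], [131, 138, 145]]
66 [[132, 140, 146], [131, 139, 146], [132, 140, 146], [131, 140, 145]]
72 [[154, 163, 172], [157, 165, 173], [136, 204, 235], [146, 154, 161]]
78 [[83, 121, 155], [42, 42, 42], [127, 190, 233], [91, 136, 176]]
84 [[142, 214, 234], [131, 197, 234], [92, 136, 175], [137, 205, 234]]
90 [[132, 198, 234], [85, 125, 160], [133, 199, 230], [130, 196, 234]]
```

```bash
cat > fit.py <<'E'
from h import *
def fit(n):
    f=load(n);g=cv2.GaussianBlur(cv2.cvtColor(f['image'],cv2.COLOR_BGR2GRAY).astype(np.float32),(0,0),1)
    G=np.hypot(cv2.Sobel(g,5,1,0),cv2.Sobel(g,5,0,1));G=np.minimum(G,120);out=[]
    for d in range(0,101,3):
        t=np.radians(d);v=[]
        for a in np.radians(range(0,360,3)):
            r=.066+.063*np.cos(a);y=.197+.063*np.sin(a)
            for h in((0,.008) if d else (.008,)):
                u=proj(f,[.629-r*np.cos(t)+h*np.sin(t),y,.115+r*np.sin(t)+h*np.cos(t)])
                i,j=int(round(u[1])),int(round(u[0]))
                if 0<=i<300 and 0<=j<640: v.append(G[i,j])
        out.append((d,round(float(np.mean(v)) if len(v)>30 else 0,1)))
    print(n,sorted(out,key=lambda o:-o[1])[:5])
E
python3 -c "
from fit import *
for n in('w1','w2','w3','w4','w5','w6','s0','s1','s2','t0'):fit(n)"
```

```text
w1 [(0, 0), (3, 0), (6, 0), (9, 0), (12, 0)]
w2 [(33, 64.3), (36, 63.7), (18, 60.7), (3, 60.3), (12, 60.1)]
w3 [(90, 70.1), (87, 66.8), (0, 66.0), (3, 63.8), (6, 59.7)]
w4 [(6, 63.6), (12, 62.8), (9, 61.0), (15, 59.3), (21, 57.9)]
w5 [(42, 48.0), (36, 47.8), (39, 47.5), (33, 47.1), (27, 44.9)]
w6 [(21, 43.0), (27, 42.2), (30, 41.7), (78, 41.7), (18, 41.5)]
s0 [(90, 96.1), (57, 90.4), (87, 90.1), (93, 86.3), (54, 84.7)]
s1 [(54, 93.0), (57, 92.7), (51, 92.6), (24, 90.9), (3, 90.1)]
s2 [(78, 104.8), (81, 103.3), (84, 99.5), (93, 98.6), (69, 98.4)]
t0 [(6, 92.4), (0, 89.5), (3, 87.9), (9, 86.9), (12, 75.6)]
```

```bash
python3 - <<'E'
from h import *
f=load('w6');I=cv2.resize(f['image'][100:310,150:500],(88,35),interpolation=cv2.INTER_AREA)
H=cv2.cvtColor(I,cv2.COLOR_BGR2HSV).astype(int)
for r in H:
    print(''.join('Y' if (20<=h<=33 and s>90 and v>100) else 'w' if s>60 else '#' if v<60 else ':' if v<120 else '-' if v<160 else '+' if v<185 else 'O' for h,s,v in r))
for d in (20,36,70,90):
  t=np.radians(d);print(d,[((proj(f,[.629-r*np.cos(t),.197+y,.115+r*np.sin(t)])-[150,100])/[3.98,6]).round().tolist() for r,y in((0,.06),(.066,.063),(.129,.017),(.115,.04),(.066,0),(.129,0))])
E
```

```text
wwwwwwwYwwwwYYwwYYwwYwwwYYwwYYwwwwwwwwwwwwwwwwwwwwwwwwwwwwwwwwwwwwwwwwwwwwwwwwwwwwwwYwww
wwwwwwwYYwwwYYwwYYwwYwwwYYwwwwwwwwwwwwwwwwwwwwwwwwwwwwwwwwwwwwwwwwwwwwwwwwwwwwwwwwwwYwww
wwwwwwwYYwwwYYwwYYwwYwwwYYwwwwwwwwwwwwwwwwwwwwwwwwwwwwwwwwwwwwwwwwwwwwwwwwwwwwwwwwwwwwww
wwwYwwwYYwwwYYwwYYwwYYwwYYwwwwwwwwwwwwwwwwwwwwwwwwwwwwwwwwwwwwwwwwwwwwwwwwwwwwwwwwwwwwww
wwwwYYwYYwwwYYwwYYwwYwwwwwwwwwwwwwwwwwwwwwwwwwwwwwwwwwwwwwwwwwwwwwwwwwwwwwwwwwwwwYwwwwww
wwwYwYwwYwwwwYwwwYYwwwwwwwwwwwwwwwwwwwwwwwwwwwwwwwwwwwwwwwwwwwwwwwwwwwwwwwwwwwwwYwwwwwww
wwwYwYwwYwwwwYwwwYww::::---:::::::::::::::::::::::::::::::::::::::::wwwwwwwwwwwwwwwwYwww
wwwwYYYwYwwwwYYwwYYw::::---::::::::::----+++++----::::::::::::::::::wwwwwwwwwwYwwwwYYwww
wwwwYYYwYwwwwYYwwYYw::::--:::::::-+OOOOOOOOOOOOOOO-:---------::::::wwwwwwwwwwYwwwwwYYwww
wwwwYYYYwwwwwYYwwYYw::::--::::-+OO++OOOOOOOOOOO+---------------::::wwwwwwwwwYwwwwwwYYwww
wwwwYYYYwwwwwwYwwYYw::::-:::-OO+--OOOOOOO-----------------------:::wwwwwwwwYwwwwYwwYwwww
wwwwwYYYwwwwwwYwwwYw-::::::+O-::--OOOOOO---------+----------------:wwwwwwwwwwwwYYwYYwwww
wwwwwYYYYwwwwwYYwwYw-::::-OO::--
[... 1658 characters left out ...]

wwYYYYYYYYYYwwwwww##########################:##########################wwwwwwwwYYwwwwwww
wwYYYYYYYYYYwwwww###########################:###########################wwwYwwwYwwwwwwww
wwwYYYYYYYYYwwww############################:############################wwYwwwYwwwwwwww
wwwYYYYYYYYYYww#########################ww##:##ww#########################wwwwwYwwwwwwww
20 [[68.0, 8.0], [43.0, 8.0], [16.0, 22.0], [21.0, 15.0], [43.0, 25.0], [16.0, 27.0]]
36 [[68.0, 8.0], [47.0, 8.0], [20.0, 25.0], [26.0, 17.0], [46.0, 27.0], [20.0, 31.0]]
70 [[68.0, 8.0], [63.0, 8.0], [54.0, 31.0], [57.0, 20.0], [62.0, 29.0], [54.0, 38.0]]
90 [[68.0, 8.0], [76.0, 8.0], [87.0, 33.0], [84.0, 21.0], [73.0, 29.0], [85.0, 40.0]]
```

The coarse map shows the lid now following the finger. It is at about 40°, and the cheese is nearly covered.

```bash
python3 -m creep '[[[0,0,-0.6,0.8,0,0,0],[0,0,-0.5,0.85,0,0,0],[0,0,-0.4,0.9,0,0,0]]]' | grep -E 'pos|force'
python3 -m creep '[[[0,0,-0.35,0.9,0,0,0],[0,0,-0.25,0.95,0,0,0],[0,0,-0.15,0.7,0,0,0]]]' | grep -E 'pos|force'
cat > asc.py <<'E'
from h import *
import sys
def asc(f,box,nw=88):
    x0,y0,x1,y1=box;nh=int(nw*(y1-y0)/(x1-x0)*.6)
    I=cv2.resize(f['image'][y0:y1,x0:x1],(nw,nh),interpolation=cv2.INTER_AREA)
    for r in cv2.cvtColor(I,cv2.COLOR_BGR2HSV).astype(int):
        print(''.join('Y' if (20<=h<=33 and s>90 and v>100) else 'w' if s>60 else '#' if v<60 else ':' if v<120 else '-' if v<160 else '+' if v<185 else 'O' for h,s,v in r))
    print('px per char',(x1-x0)/nw,(y1-y0)/nh)
E
python3 - <<'E'
from asc import *
f=snap('wrist','w7');asc(f,(150,100,500,310))
E
```

```text
eef_pos: [0.5556, 0.1968, 0.1505]
wrist_force: [-0.0, 0.7, 0.8]
eef_pos: [0.548, 0.1968, 0.1247]
wrist_force: [-0.5, -1.0, 1.0]
wwwwwwwwwwwwwwwwwwwwwwwwwwwwwwwwwwwwwwwwwwwwwwwwwwwwwwwwwwwwwwwwwwwwwwwwwwwwwwwwwwwwwwww
wwwwwwwwwwwwwwwwwwwwwwwwwwwwwwwwwwwwwwwwwwwwwwwwwwwwwwwwwwwwwwwwwwwwwwwwwwwwwwwwwwwwwwww
wwwwwwwwwYwwwwwYwwwwwwwwYwwwwwwwwwwwwwwwwwwwwwwwwwwwwwwwwwwwwwwwwwwwwwwwwwwwwwwwwwwwwwww
wwwwwwwwwYwwwwwYwwwwwwwwYwwwwwwwwwwwwwwwwwwwwwwwwwwwwwwwwwwwwwwwwwwwwwwwwwwwwwwwwwwwwwww
wwwwwwwwwwwwwwwYwwwwwwwwwwwwwwwwwwwwwwwwwwwwwwwwwwwwwwwwwwwwwwwwwwwwwwwwwwwwwwwwwwwwwwww
wwwwwwwwwwwwwwwYwwwwYwww::::::::::::::::::::::::::ww::wwwwwwwwwwwwwwwwwwwwwwwwwwwwwwwwww
wwwwwwwwwwwwwwwYwwwwYww:::::-----::::::::::::::::::::::::::::::::::::::::::::::wwwwwwwww
wwwwwwwwwwwwwwwYYwwwwww:::::----:::::::::::::::::::::----------::::::::::::::::wwwwwwwww
wwwwwwwwwwwwwwwwYwwwYwww::::---::::::::::::------+OO++++++++++++++---:::::::::wwwwwwwwww
wwwwwwwwwwwwwwwwYwwwwwww::::--:::::::::-----+OOOOOOO++++++++++++++++++---:::::wwwwwwwwww
wwwwwwwwwwwwwwwwYwwwwwww::::-:::::::-----+OOOOOOO++++++++++++++++++++++++--:::wwww
[... 1134 characters left out ...]
OOOOOOOOOOOOOOOO+++++OOOOOO+#
wwwwwww:::::::::##:OOOOOOOOOOOOOOOOOOOO#####:#####-+++++++OOOOOOOOOOOOOOOO++++++OOOOOO-#
:ww:::::::::::::###OOOOOOOOOOOOOOOOOOO:#####:#####:-+++++OOOOOOOOOOOOOOOOOO+++++OOOOOO:#
::::::::::::::::###OOOOOOOOOOOOOOOOOO-######:######:+++OOOOOOOOOOOOOOOOOOO++++++OOOOOO:#
::::::::::::::::###:-----------------#######:#######:::----------------+OOO++++OOOOOOO##
:::::::::::--www############################:###########################-O+++++OOOOOO-##
-:::::::-wwYYwww############################:############################:-++++OOOOOOwww
-::::wwwwwwYYYw#########################ww##:##ww#########################:-+++OOOwwwwww
px per char 3.977272727272727 6.774193548387097
```

The lid is nearly shut and covers the bowl. I press it down until I see a reaction force.

```bash
for i in 1 2 3 4; do python3 -m creep '[[[0,0,0,0.15,0,0,0],[0,0,0,0,0,0,0]]]' | grep -E 'pos|force'; done
```

```text
eef_pos: [0.5487, 0.1969, 0.1243]
wrist_force: [-0.4, 0.8, -1.0]
eef_pos: [0.5488, 0.1969, 0.1229]
wrist_force: [0.1, 0.2, 0.2]
eef_pos: [0.5485, 0.1969, 0.1212]
wrist_force: [-0.0, 1.0, -0.4]
eef_pos: [0.5484, 0.1968, 0.1196]
wrist_force: [0.4, -0.8, 0.1]
```

```bash
python3 -m creep '[[[0,0,0,0.1,0,0,0],[0,0,0,0.1,0,0,0],[0,0,0,0,0,0,0]]]' | grep -E 'pos|force'
python3 - <<'E'
from asc import *
f=snap('wrist','w8');asc(f,(150,100,500,310))
E
```

```text
eef_pos: [0.5484, 0.1968, 0.1176]
wrist_force: [0.1, -0.3, -0.8]
wwwwwwwwwwwwwwwwwwwwwwwYwwwwwwwwwwwwwwwwwwwwwwwwwwwwwwwwwwwwwwwwwwwwwwwwwwwwwwwwwwwwwwww
wwwwwwwwYwwwwwYwwwwwwwwYwwwwwwwwwwwwwwwwwwwwwwwwwwwwwwwwwwwwwwwwwwwwwwwwwwwwwwwwwwwwwwww
wwwwwwwwYwwwwwYwwwwwwwwYwwwwwwwwwwwwwwwwwwwwwwwwwwwwwwwwwwwwwwwwwwwwwwwwwwwwwwwwwwwwwwww
wwwwwwwwYwwwwwYwwwwwwwwYwwwwwwwwwwwwwwwwwwwwwwwwwwwwwwwwwwwwwwwwwwwwwwwwwwwwwwwwwwwwwwww
wwwwwwwwwwwwwwYwwwwwwwwwwwwwwwwwwwwwwwwwwwwwwwwwwwwwwwwwwwwwwwwwwwwwwwwwwwwwwwwwwwwwwwww
wwwwwwwwwwwwwwYwwwwYwww:::::::::::::::::::::w::wwwwwwwwwwwwwwwwwwwwwwwwwwwwwwwwwwwwwwwww
wwwwwwwwwwwwwwYYwwwYwww:::::----:::::::::::::::::::::::::::::::::::::::::::::::wwwwwwwww
wwwwwwwwwwwwwwwYwwwwwww:::::---::::::::::::::::::::::::------::::::::::::::::::wwwwwwwww
wwwwwwwwwwwwwwwYwwwwwww:::::--:::::::::::::::---+OOO+++++++++++++---:::::::::::wwwwwwwww
wwwwwwwwwwwwwwwYwwwwYww:::::-:::::::::::---+OOOOOOO++++++++++++++++++---:::::::wwwwwwwww
wwwwwwwwwwwwwwwYwwwwYww:::::-::::::::---+OOOOOOOOO+++++++++++++++++++++++-:::::wwwwwwwww
wwwwwwwwwwwwwwwwwwwwwww:::::::::::----OOOO++++++++++++++
[... 1071 characters left out ...]
+OOOOOOOOOOOOOOOO+++++OOOOOOO
wwwwwwwww::::::##-OOOOOOOOOOOOOOOOOOOOO:####:#####-+++++++OOOOOOOOOOOOOOOOOO+++++OOOOOO+
wwwww::::::::::##-OOOOOOOOOOOOOOOOOOOO:#####:#####:-+++++OOOOOOOOOOOOOOOOOOO+++++OOOOOO-
:::::::::::::::##:OOOOOOOOOOOOOOOOOOO-######:######:++++OOOOOOOOOOOOOOOOOOOO+++++OOOOOO:
:::::::::::::::##:-------------------#######:#######::::---------------+OOOO+++++OOOOOO:
:::::::::::::-:#############################:###########################-OO+++++OOOOOOO#
::::::::::-wwww#############################:############################:O+++++OOOOOO-#
::::::-wwwYYYww#########################ww##:##ww#########################:-++++OOOOOwww
px per char 3.977272727272727 6.774193548387097
```

```bash
for i in 1 2 3 4; do python3 -m creep '[[[0,0,0,0.1,0,0,0],[0,0,0,0,0,0,0]]]' | grep -E 'pos|force'; done
```

```text
eef_pos: [0.5485, 0.1969, 0.1167]
wrist_force: [-0.1, 0.1, 0.2]
eef_pos: [0.5485, 0.1969, 0.1157]
wrist_force: [0.5, 0.7, -0.2]
eef_pos: [0.5485, 0.1969, 0.1147]
wrist_force: [-0.4, -0.3, -0.5]
eef_pos: [0.5485, 0.1969, 0.1136]
wrist_force: [-0.4, 0.1, -0.5]
```

```bash
python3 - <<'E'
from h import *
for n,z0 in(('w8',.1176),('w7',.1247),('w4',.1196)):
    f=load(n)
    for z in(z0,z0+.01,z0+.02,z0+.03): print(n,z,[proj(f,[.548,y,z]).round(1).tolist() for y in(.197,.213)])
f=load('w8')
for d in(0,5,10,15): 
    t=np.radians(d); print(d,[proj(f,[.629-r*np.cos(t),.197+y,.123+r*np.sin(t)]).round().tolist() for r,y in((.132,.017),(.066,.063),(.12,.035))])
g=cv2.cvtColor(f['image'],cv2.COLOR_BGR2GRAY)
print('tip col',g[225:280:3,316]); print('tab row 270',g[270,200:240:2],'col 330',g[140:180:2,345])
E
```

```text
w8 0.1176 [[324.4, 273.3], [324.4, 243.8]]
w8 0.1276 [[324.3, 280.5], [324.2, 249.8]]
w8 0.1376 [[324.2, 288.6], [324.1, 256.4]]
w8 0.1476 [[324.0, 297.4], [324.0, 263.7]]
w7 0.1247 [[325.2, 273.1], [325.2, 243.7]]
w7 0.13470000000000001 [[325.1, 280.4], [325.1, 249.7]]
w7 0.1447 [[325.0, 288.5], [325.0, 256.3]]
w7 0.1547 [[324.9, 297.3], [324.9, 263.6]]
w4 0.1196 [[352.2, 273.2], [352.8, 243.8]]
w4 0.1296 [[353.5, 280.5], [354.0, 249.7]]
w4 0.1396 [[354.8, 288.5], [355.5, 256.3]]
w4 0.1496 [[356.3, 297.4], [357.1, 263.7]]
0 [[221.0, 245.0], [356.0, 150.0], [244.0, 209.0]]
5 [[216.0, 252.0], [358.0, 151.0], [240.0, 214.0]]
10 [[213.0, 260.0], [360.0, 152.0], [238.0, 219.0]]
15 [[211.0, 269.0], [365.0, 153.0], [238.0, 225.0]]
tip col [223 224 224 224 223 221 218 163 162 162 156  44  43  44  43  43  45  45
  44]
tab row 270 [103 105 105 102  56  43  53  46  37  48 197 218 219 221 223 221 220 222
 224 223] col 330 [ 90  95 100 102 103  90 112 110 198 216 221 219 220 221 221 173 160 160
 161 160]
```

The fingertips actually sit about 2 cm behind the stated TCP. That explains both the first miss and the missing reaction force: the lid is still at about 8°. I keep pressing down.

```bash
python3 -m creep '[[[0,0,0,0.3,0,0,0],[0,0,0,0.3,0,0,0],[0,0,0,0,0,0,0]]]' | grep -E 'pos|force'; for i in 1 2 3 4 5; do python3 -m creep '[[[0,0,0,0.15,0,0,0],[0,0,0,0,0,0,0]]]' | grep -E 'pos|force'; done
```

```text
eef_pos: [0.5482, 0.1968, 0.1072]
wrist_force: [0.5, -1.4, -0.4]
eef_pos: [0.5484, 0.1968, 0.1061]
wrist_force: [-0.3, -1.5, 1.6]
eef_pos: [0.5485, 0.1969, 0.1046]
wrist_force: [0.4, -0.3, -0.5]
eef_pos: [0.5485, 0.1969, 0.1032]
wrist_force: [-0.3, 1.2, -0.3]
eef_pos: [0.5485, 0.1968, 0.1016]
wrist_force: [0.5, -0.2, 0.3]
eef_pos: [0.5484, 0.1969, 0.1001]
wrist_force: [0.5, 0.3, -0.4]
```

```bash
for i in 1 2 3 4; do python3 -m creep '[[[0,0,0,0.1,0,0,0],[0,0,0,0,0,0,0]]]' | grep -E 'pos|force'; done
python3 - <<'E'
from h import *
f=snap('wrist','w9');s=st();z=s[1][2]
for d in(0,3,5,8): 
    t=np.radians(d); print(d,[proj(f,[.629-r*np.cos(t),.197+y,.123+r*np.sin(t)]).round().tolist() for r,y in((.132,.017),(.066,.063),(.12,.035))])
g=cv2.cvtColor(f['image'],cv2.COLOR_BGR2GRAY)
print('tip col',g[225:280:3,316]);
for u in(225,228,232): print(u,g[225:280:2,u])
print([proj(f,[.548,.213,z+k]).round(1)[1] for k in(0,.01,.02,.03)])
E
```

```text
eef_pos: [0.5485, 0.1968, 0.0991]
wrist_force: [-0.8, 0.2, 0.8]
eef_pos: [0.5486, 0.1969, 0.0984]
wrist_force: [-0.6, 0.1, 1.1]
eef_pos: [0.5486, 0.1969, 0.0982]
wrist_force: [-6.7, -1.4, 16.8]
eef_pos: [0.5487, 0.197, 0.098]
wrist_force: [-12.0, -3.2, 30.1]
0 [[210.0, 258.0], [359.0, 154.0], [234.0, 219.0]]
3 [[206.0, 263.0], [360.0, 154.0], [231.0, 222.0]]
5 [[203.0, 267.0], [361.0, 155.0], [230.0, 225.0]]
8 [[200.0, 273.0], [363.0, 155.0], [228.0, 229.0]]
tip col [227 227 228 222 187 163 162 161 160 162 155  45  44  45  44  45  44  43
  42]
225 [194 187  83  21  17  21  19  20  19  19  22  16  43  96 129 178 224 229
 230 230 230 229 230 230 230 230 230 230]
228 [146  41  18  20  15  21  21  16  18  20  20  18  43  97 128 181 225 230
 230 230 230 230 230 230 230 230 230 230]
232 [ 22  18  17  17  19  17  21  19  18  20  22  20  42  96 130 182 225 230
 230 230 230 230 230 230 230 230 230 230]
[np.float64(244.0), np.float64(250.0), np.float64(256.6), np.float64(263.9)]
```

Contact: 30 N at tip height, with the tab edge at row 257, which matches 0°. The lid is shut. Now I back off and work the clamp.

```bash
python3 -m creep '[[[0,0,0,-3,0,0,0],[0,0,0,-4,0,0,0],[0,0,0,-4,0,0,0],[0,0,-4,0,0,0,0],[0,0,-4,0,0,0,0],[0,0,-3.5,0,0,0,0],[0,0,0,0,0,0,0]]]' | grep -E 'pos|force'
python3 - <<'E'
from h import *
h=np.array([.493,.125]);Q=[]
for t in np.radians([122,110,98,86,74,62,50,38,26,14,4,0]):
    Q.append(h+.03*np.array([np.cos(t),np.sin(t)])+.007*np.array([-np.sin(t),np.cos(t)])-[.0135,.0245])
Q=np.array(Q);print(Q);print(np.diff(Q,axis=0)*100)
to([.43,.199,Q[0,1]],down(90))
f=snap('wrist','w10');
from asc import asc
print([proj(f,p).round() for p in([.493,.197,.125],[.469,.197,.166],[.503,.197,.123])])
asc(f,(200,100,480,310),70)
E
```

```text
eef_pos: [0.43, 0.1966, 0.2059]
wrist_force: [0.3, 0.1, -0.3]
[[0.458 0.122]
 [0.463 0.126]
 [0.468 0.129]
 [0.475 0.131]
 [0.481 0.131]
 [0.487 0.13 ]
 [0.493 0.128]
 [0.499 0.124]
 [0.503 0.12 ]
 [0.507 0.115]
 [0.509 0.11 ]
 [0.51  0.108]]
[[ 0.5    0.406]
 [ 0.573  0.294]
 [ 0.622  0.168]
 [ 0.643  0.035]
 [ 0.636 -0.099]
 [ 0.602 -0.229]
 [ 0.541 -0.349]
 [ 0.456 -0.454]
 [ 0.352 -0.539]
 [ 0.202 -0.497]
 [ 0.056 -0.208]]
t 21.9 at [0.43  0.197 0.206] shift cm [0.243 0.01  8.364] minrows 1.7
 turn deg [-0.069  0.02   0.01 ] rows 0.0 shift in final axes [ 0.24  -0.     8.364]
[array([414., 232.]), array([389., 250.]), array([427., 231.])]
wwwwwwwwwwwwwwwwwwwwwwwwwwwwwwwwwwwwwwwwwwwwwwwwwwwwwwwwwwwwwwwwwwwwww
wwwwwwwwwwwwwwwwwwwwwwwwwwwwwwwwwwwwwwwwwwwwwwwwwwwwwwwwwwwwwwwwwwwwww
wwwwwwwwwwwwwwwwwwwwwwwwwwwwwwwwwwwwwwwwwwwwwwwwwwwwwwwwwwwwwwwwwwwwww
wwwwwwwwwwwwwwwwwwwwwwwwwwwwwwwwwwwwwwwwwwwwwwwwwwwwwwwwwwwwwwwwwwwwww
wwwwwwwwwwwwwwwwwwwwwwwwwwwwwwwwwwwwwwwwwwwwwwwwwwwwwwwwwwwwwwwwwwwwww
wwwwwwwwwwwwwwwwwwwwwwwwwwwwwwwwwwwwwwwwwwwwww::::::::::::::::::::::::
wwwwwwwwwwwwwwwwwwwwwww
[... 1085 characters left out ...]
ww:OO+::::##:OOOOOOOOOOOOOO
wwwwwwwwwwwwwwwwwwwwwwwwwwwwwwwwwYwwwwwwwwww::OO+::-----+-OOOOOOOOOOOO
wwwwwwwwwwwwwwwwwwwwwwwwwwww:wwwwY:wwwwwwwww::OO-::-------+OOOOOOOOOOO
wwwwwwwwwwwwwwwwwwwwwwwwww:####ww####wwwwwww:::::::--------OOOOOOOOOOO
wwwwwwwwwwwwwwwwwwwwwwwwww#####ww#####wwwwww::::::::-:::----OOOOOOOOOO
wwwwwwwwwwwwwwwwwwwwwwwww######ww#####wwwwww:::::::::::::::::OOOOOOOOO
wwwwwwwwwwwwwwwwwwwwwwww#######ww######wwwww###############:::-OOOOOOO
wwwww##########################ww##############################:-OOOOO
wwww###########################ww################################::+OO
ww#########################ww##ww##w##########################::::::::
px per char 4.0 6.774193548387097
```

The lid lies shut, and the clamp pin is at about (387,238), as predicted. Next I swing the clamp over.

```bash
python3 -m creep '[[[0,0.1,0,3,0,0,0],[0,0,0,3,0,0,0],[0,0,0,2.3,0,0,0],[0,0,1.2,0,0,0,0],[0,0,1,0,0,0,0],[0,0,0.6,0,0,0,0],[0,0,0.5,-0.4,0,0,0],[0,0,0.6,-0.3,0,0,0],[0,0,0.6,-0.2,0,0,0],[0,0,0,0,0,0,0]]]' | grep -E 'pos|force'
python3 -m creep '[[[0,0,0.6,0,0,0,0],[0,0,0.6,0.1,0,0,0],[0,0,0.6,0.2,0,0,0],[0,0,0.6,0.3,0,0,0]]]' | grep -E 'pos|force'
python3 - <<'E'
from asc import *
f=snap('wrist','w11')
for d in (0,30,45,60,90): t=np.radians(d);print(d,(proj(f,[.493+.045*np.cos(t)-.007*np.sin(t),.205,.125+.045*np.sin(t)+.007*np.cos(t)])-[200,160])/[4,6.8])
asc(f,(200,160,480,310),70)
E
```

```text
eef_pos: [0.4797, 0.1981, 0.1331]
wrist_force: [1.1, 0.8, -0.4]
eef_pos: [0.5032, 0.198, 0.1261]
wrist_force: [-0.5, -0.3, 1.2]
0 [48.664 15.372]
30 [45.327 17.773]
45 [40.95 18.84]
60 [34.985 19.642]
90 [20.735 20.019]
wwwwwwwwwwwwwwwwwwwwwwwww:::::::--::::::::::::::::----------++++++++++
wwwwwwwwwwwwwwwwwwwwwwwww:::::::-::::::::::::::---+-------+OOOOOOOOOOO
wwwwwwwwwwwwwwwwwwwwwwwww::::::::::::::::::::-----+------OOOOOOOOOOOOO
wwwwwwwwwwwwwwwwwwwwwwwww::::::::::::::::::-------+----++OOOOOOOOOOOOO
wwwwwwwwwwwwwwwwwwwwwwwww::::::::::::::::---------+----OOOOOOOOOOOOOOO
wwwwwwwwwwwwwwwwwwwwwwwww::::::::::::::-----------+--+OOOOOOOOOOOOOOOO
wwwwwwwwwwwwwwwwwwwwwwwwww::::::::::::------------+-+OOOOOOOOOOOOOOOOO
wwwwwwwwwwwwwwwwwwwwwwwwww:::::::::::-------------++OOOOOOOOOOOOOOOOOO
wwwwwwwwwwwwwwwwwwwwwwwwww:######:::-------------+OOOOOOOOOOOOOOOOOOOO
wwwwwwwwwwwYwwwwwwwwwwwwww#######::---------------OOOOOOOOOOOOOOOOOOOO
wwwwwwwwwwwYwwwwwwwwwwwwww#######:---------------+OOOOOOOOOOOOOOOOOOOO
wwwwwwwwwwwYwwwwwwwwwwwwww###::::----------------OOOOOOOOOOOOOOOOOOOOO
wwwwwwwwwwwYYwwwwwwwwwwwww###:---------------OOOOOOOOOOOOOOOOOOOOOOOOO
wwwwwwwwwwwYYwwwwwwwwwwww#####------------+OOOOOOOOOOOOOOOOOOOOOOOOOOO
wwwwwwwwwwwYYwwwwwwwwwwww::###::::#:-OOO+OOOOOOOOOOOOOOOOOOOOOOOOOOOOO
wwwwwwwwwwwYYwwwwwwwwwwww+:##########-OOOOOOOOOOOOOOOOOOOOOOOOOOOOOOOO
wwwwwwwwwwwwYwwwwwwwwwwww:############:::::-OOOOOOOOOOOOOOOOOOOOOOOOOO
wwwwwwwwwwwwYwwwwwwwwwwww##############:----OOOOOOOOOOOOOOOOOOOOOOOOOO
wwwwwwwwwwwwYwwwwwwwwwww################::::---------------OOOOOOOOOOO
wwwww######################################################:OOOOOOOOOO
wwww########################################################:OOOOOOOOO
ww#########################ww##:###w#########################:+OOOOOOO
px per char 4.0 6.818181818181818
```

```bash
python3 -m creep '[[[0,0,0.5,0.4,0,0,0],[0,0,0.4,0.5,0,0,0],[0,0,0.2,0.5,0,0,0],[0,0,0,0.3,0,0,0],[0,0,0,0,0,0,0]]]' | grep -E 'pos|force'
for i in 1 2 3 ; do python3 -m creep '[[[0,0,0,0.15,0,0,0],[0,0,0,0,0,0,0]]]' | grep -E 'pos|force'; done
```

```text
eef_pos: [0.5131, 0.1978, 0.1086]
wrist_force: [-0.2, 0.1, 0.1]
eef_pos: [0.5134, 0.1979, 0.1077]
wrist_force: [-0.5, 0.8, 1.0]
eef_pos: [0.5136, 0.198, 0.1068]
wrist_force: [-2.4, -0.2, 7.1]
eef_pos: [0.5137, 0.198, 0.1065]
wrist_force: [-10.7, -4.2, 29.7]
```

The clamp is at its stop: 30 N at a tip height of about 0.131, against its expected top of 0.132. Now I move clear, turn and tilt for the stick.

```bash
python3 -m creep '[[[0,0,-0.2,-3,0,0,0],[0,0,0,-4.5,0,0,0],[0,0,0,-4.5,0,0,0],[0,0,0,-4.5,0,0,0],[0,0,0,-4,0,0,0],[0,0,-3,0,0,0,0],[0,-2.5,-3.5,0,0,0,0],[0,-3.5,-3.5,0,0,0,0],[0,-4,0,0,0,0,0],[0,-4,0,0,0,0,0]]]' | grep -E 'pos|force'
python3 -m creep '[[[0.3,0,0,0,0,0,-8.5],[0.3,0,0,0,0,0,-8.5],[0.3,0,0,0,0,0,-8.5],[0.3,0,0,0,0,0,-8.5],[0.3,0,0,0,0,0,-8.5],[0.3,0,0,0,0,0,-8.5],[0.3,0,0,0,0,0,-8.5],[0.3,0,0,0,0,0,-8.5],[0.3,0,0,0,0,0,-8.5],[0.3,0,0,0,0,0,-8.5]]]' | grep -E 'pos|force'
python3 -m creep '[[[0.4,0,0,0,0,0,-5],[0.4,0,0,0,0,-8,0],[0.4,0,0,0,0,-8,0],[0.4,0,0,0,0,-8,0],[0.4,0,0,0,0,-8,0],[0.4,0,0,0,0,-8,0],[0.4,0,0,0,0,0,0],[0.4,0,0,0,0,0,0]]]'
python3 - <<'E'
from h import *
Rt=R.from_euler('y',-40,degrees=True)*down(180); print(Rt.as_matrix())
tg=np.array([.590,.049,.087]); to(tg-.16*Rt.as_matrix()[:,2],Rt); print(st()[0]['joints'])
from fit import fit
t=snap('top','t4'); 
I=t['image']
from asc import asc
asc(t,(215,170,390,270),88)
E
```

```text
eef_pos: [0.4104, 0.0571, 0.31]
wrist_force: [2.0, 0.2, 0.4]
eef_pos: [0.4112, 0.058, 0.3098]
wrist_force: [0.0, 0.0, -0.5]
clock: 27.3
eef_pos: [0.4113, 0.0581, 0.3102]
eef_rot: [0.341, 0.0, 0.94, -0.0]
wrist_force: [0.8, -0.4, 1.0]
grip_width: 0.0365
[[-0.766  0.     0.643]
 [ 0.     1.     0.   ]
 [-0.643  0.    -0.766]]
t 27.3 at [0.411 0.058 0.31 ] shift cm [ 0.632 -0.909 12.591] minrows 2.5
 turn deg [-0.016 -0.113 -0.024] rows 0.0 shift in final axes [ 0.658 -0.912 12.59 ]
[ 0.154 -0.655  2.527 -0.18   0.586 -1.301]
wwwwwwwwwwwwwwwwwwwww:::::::::::::::wwwwwwwwwwwwwwwww++-----::::+wwwwwwwwwwwwwww:::w::::
wwwwwwwwwwwwwwwwwwwwwwwwwwwwwwwwwwwwwwwwwwwwwwwwwwwww+-+OOO---:::wwwwwwwwwwwwwwwwwwwwwww
wwwwwwwwwwwwwwwwwwwwwwwwwwwwwwwwwwwwwwwwwwwwwwwwwwww--+OOOO----::wwwwwwwwwwwwwwwwwwwwwww
wwwwwwwwwwwwwwwwwwwwwwwwwwwwwwwwwwwwwwwwwwwwwwwwwwwww++OO+-----:+wwwwwwwwwwwwwwwwwwwwwww
wwwwwwwwwwwwwwwwwwwwwwwwwwwwwww+-wwwwwwwwwwwwwwwwwwwww-+--------wwwwwwwwwwwwwwwwwwwwwwww
wwwwwwwwwwwwwwwwwwwwwwwwwwwwww-+:wwwwwwwwwwwwwwwwwwwwww:------wwwwwwwwwwwwwwwwwwwwwwwwww
wwwwwwwwwwwwwww#::wwwwwwwwwwww-+:wwww
[... 1448 characters left out ...]
:::-+O--++++OOOO+---wwwwwww
wwwwww::::::::####w::::::::::::::::::::::::::::::::-:::::::::::::::--+++O+-------wwwwwww
wwwwww:::::::::::::::::::::::::::::::::::::::::::::::::::::-:::::::::-----:------wwwwwww
wwwwwwwwwwwwwwwwww:::::::::::::::::::::::::::::::::::::::::::::::::w####:::------wwwwwww
wwwwwwwwwwwwwwwwwwwwwwwwwwwwwwwwwww::::::::::::::::::::::::::::::::#####::::::::wwwwwwww
wwwwwwwwwwwwwwwwwwwwwwwwwwwwwwwwwwwwwwwwwwwwwwwwwwwwww::::::::::::::::::::::::::wwwwwwww
wwwwwwwwwwwwwwwwwwwwwwwwwwwwwwww#wwwwwwwwwwwwwwwwwwwwwwwwwwwwwwwwwwwwwwww:::::::wwwwwwww
wwwwwwwwwwwwwwwwwwwwwwwwwwwwwww##wwwwwwwww#wwwwwwwwwwwwwwwwwwwwwwwwwwwwwwwwwwwwwwwwwwwww
px per char 1.9886363636363635 3.3333333333333335
```

The top map shows the left lid shut and its clamp lying down, mirroring the shut bowl. Now I approach the stick under the bar.

```bash
python3 -m creep '[[[0.55,0.3,-0.5,3,0,0,0],[0.55,0.3,-0.4,3,0,0,0],[0.55,0,0,3,0,0,0],[0.55,0,0,3,0,0,0],[0.55,0,0,3,0,0,0],[0.55,0,0,3,0,0,0],[0.55,0,0,2.5,0,0,0],[0.55,0,0,2,0,0,0],[0.55,0,0,0,0,0,0]]]'
python3 - <<'E'
from h import *
Rt=R.from_euler('y',-40,degrees=True)*down(180)
tg=np.array([.590,.049,.087]); to(tg,Rt)
f=snap('wrist','w12'); print(proj(f,[.567,.0475,.115]),proj(f,[.567,.0475,.06]))
t=snap('side','s4')
m=np.zeros((480,800,3),np.uint8); m[:,:400]=cv2.resize(f['image'][:,100:500],(400,480)); m[:,400:]=cv2.resize(t['image'][170:290,280:380],(400,480),interpolation=cv2.INTER_CUBIC)
cv2.imwrite('pics/m12.png',m)
E
```

```text
clock: 28.25
eef_pos: [0.5246, 0.0639, 0.2021]
eef_rot: [0.297, 0.008, 0.955, -0.022]
wrist_force: [-0.2, 0.0, -0.2]
grip_width: 0.0505
t 28.25 at [0.525 0.064 0.202] shift cm [ 1.137 -0.872 13.246] minrows 2.7
 turn deg [-2.709 -5.436 -0.026] rows 0.7 shift in final axes [ 2.385 -1.493 13.023]
[309.915 207.551] [314.139 159.542]
```

View pics/m12.png

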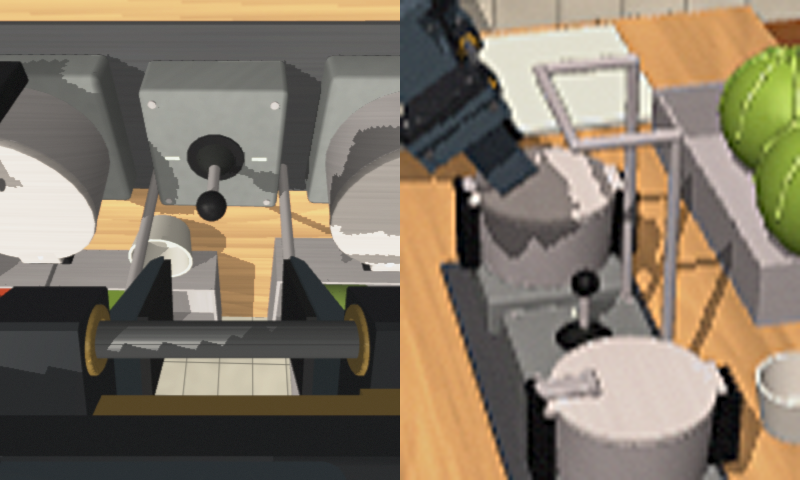

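The ball is at wrist (312,205), against a predicted (310,208), so its position is confirmed. The stick is upright and the bar is clear. The arm came short in tilt and y, so I correct that next.

```bash
python3 -m creep '[[[0.55,0,0,0,-2.7,-5.4,0],[0.55,0.6,-0.4,0,0,0,0],[0.55,0.6,-0.4,0,0,0,0],[0.55,0.6,-0.4,0,0,0,0],[0.55,0.6,-0.3,0,0,0,0],[0.55,0,0,0,0,0,0]]]'
python3 - <<'E'
from h import *
Rt=R.from_euler('y',-40,degrees=True)*down(180)
tg=np.array([.590,.049,.087]); to(tg,Rt);print(st()[0]['joints'])
E
```

```text
clock: 28.95
eef_pos: [0.4904, 0.0597, 0.223]
eef_rot: [0.321, 0.005, 0.947, -0.014]
wrist_force: [-0.5, -0.6, 0.4]
grip_width: 0.0499
t 28.95 at [0.49  0.06  0.223] shift cm [ 0.364 -0.581 16.878] minrows 3.4
 turn deg [-1.664 -2.536 -0.046] rows 0.4 shift in final axes [ 1.111 -1.069 16.821]
[ 0.142 -0.26   2.471 -0.391  0.307 -1.081]
```

Joint 5 is at its limit, so I'll use a 33° tilt.

```bash
python3 -m creep '[[[0.55,0,0,0.5,-1,4.5,0],[0.55,0,0,1.5,0,0,0],[0.55,0,0,1.5,0,0,0],[0.55,0,0,1.5,0,0,0],[0.55,0,0,0,0,0,0]]]'
python3 - <<'E'
from h import *
Rt=R.from_euler('y',-33,degrees=True)*down(180)
d=Rt.as_matrix()[:,2]; tg=np.array([.567,.0485,.115])+.036*d; print(tg); to(tg-.06*d,Rt);print(st()[0]['joints'])
E
```

```text
clock: 29.45
eef_pos: [0.5179, 0.0612, 0.19]
eef_rot: [0.279, 0.003, 0.96, -0.007]
wrist_force: [-0.2, -0.2, 0.1]
grip_width: 0.0503
[0.587 0.049 0.085]
t 29.45 at [0.518 0.061 0.19 ] shift cm [-0.108 -1.167  6.584] minrows 1.3
 turn deg [-0.858 -0.641 -0.148] rows 0.1 shift in final axes [-0.031 -1.266  6.566]
[ 0.116 -0.116  2.401 -0.258  0.306 -1.223]
```

```bash
python3 -m creep '[[[0.55,0,-0.6,1,-0.9,0.5,0],[0.55,0,-0.5,1.5,0,0,0],[0.55,0,0,2,0,0,0],[0.55,0,0,2,0,0,0],[0.55,0,0,0,0,0,0]]]'
python3 - <<'E'
from h import *
Rt=R.from_euler('y',-33,degrees=True)*down(180)
d=Rt.as_matrix()[:,2]; tg=np.array([.567,.0485,.115])+.036*d; to(tg,Rt);print(st()[0]['joints'])
E
```

```text
clock: 29.95
eef_pos: [0.548, 0.0526, 0.1664]
eef_rot: [0.253, 0.003, 0.968, -0.004]
wrist_force: [-0.0, -0.0, 0.3]
grip_width: 0.0502
t 29.95 at [0.548 0.053 0.166] shift cm [ 0.62  -0.33   9.009] minrows 1.8
 turn deg [-0.555 -3.736 -0.159] rows 0.4 shift in final axes [ 1.207 -0.415  8.946]
[ 0.079 -0.004  2.334 -0.161  0.306 -1.345]
```

```bash
cat > kin.py <<'E'
import numpy as np
from scipy.optimize import least_squares
D=[(.379,1.734,0,.700,.189),(.091,1.826,0,.6045,.3285),(-.655,2.527,40,.4153,.310),(-.26,2.471,37.4,.494,.223),(-.116,2.401,32.4,.5215,.190),(-.004,2.334,29.3,.5505,.1664)]
A=[];b=[]
for q2,q3,al,r,z in D:
    a=np.radians(al);s=q2+q3
    A+= [[np.sin(q2),np.sin(s),np.cos(s),np.sin(a),0,1],[np.cos(q2),np.cos(s),-np.sin(s),-np.cos(a),1,0]];b+=[r,z]
x,res,rk,sv=np.linalg.lstsq(np.array(A),np.array(b),rcond=None);print(x,rk,np.abs(np.array(A)@x-b).max())
def q(r,z,al):
    a=np.radians(al)
    f=lambda q:[x[0]*np.sin(q[0])+x[1]*np.sin(sum(q))+x[2]*np.cos(sum(q))+x[3]*np.sin(a)+x[5]-r,x[0]*np.cos(q[0])+x[1]*np.cos(sum(q))-x[2]*np.sin(sum(q))-x[3]*np.cos(a)+x[4]-z]
    s=least_squares(f,[0,2.3]);return s.x,np.pi-a-s.x.sum(),s.cost
for al in(20,25,30,35,40,45,50,55,60):
    a=np.radians(al);print(al,*q(.569+.036*np.sin(a),.115-.036*np.cos(a),al))
E
python3 kin.py
```

```text
[0.55169025 0.60243059 0.04132581 0.29064171 0.31325675 0.00143942] 6 0.0005867409792417178
20 [0.24451941 2.21658991] 0.33141748220486544 3.2555919779921835e-30
25 [0.23349361 2.25688669] 0.21488004000721705 2.866181888443408e-17
30 [0.22865974 2.29528846] 0.09404567686215914 4.9330993257920574e-18
35 [0.2308329  2.33132015] -0.0314256346995192 1.020742870525235e-29
40 [0.24081056 2.36445598] -0.1618055849758182 1.8777337882701883e-26
45 [0.25929945 2.39412535] -0.29723030953024354 6.760611372652807e-24
50 [0.28681247 2.41972842] -0.43761286477596073 1.0552611669754644e-21
55 [0.32354173 2.44066416] -0.5825443230357412 9.501888117590354e-20
60 [0.36922801 2.4563718 ] -0.7312047098180372 5.4535814943057144e-18
```

```bash
cat >> kin.py <<'E'
print()
for al in(45,50,55):
    a=np.radians(al)
    for bk in(0,.04,.08,.12,.16,.2):
        p=.569+(.036-bk)*np.sin(a);z=.115-(.036-bk)*np.cos(a);v=q(p,z,al);print(al,bk,round(p,3),round(z,3),v[0].round(2),round(v[1],2),v[2]<1e-8)
print()
for r,z in((.45,.28),(.48,.28),(.52,.35),(.5,.32)):
    for al in(0,10,20,50,60,70):
        v=q(r,z,al);print(r,z,al,v[0].round(2),round(v[1],2),v[2]<1e-8)
E
python3 kin.py | tail -n +12
```

```text
45 0 0.594 0.09 [0.26 2.39] -0.3 True
45 0.04 0.566 0.118 [0.15 2.45] -0.24 True
45 0.08 0.538 0.146 [0.02 2.49] -0.16 True
45 0.12 0.51 0.174 [-0.11  2.54] -0.07 True
45 0.16 0.481 0.203 [-0.26  2.57] 0.04 True
45 0.2 0.453 0.231 [-0.41  2.6 ] 0.17 True
50 0 0.597 0.092 [0.29 2.42] -0.44 True
50 0.04 0.566 0.118 [0.18 2.48] -0.39 True
50 0.08 0.535 0.143 [0.05 2.53] -0.32 True
50 0.12 0.505 0.169 [-0.09  2.58] -0.23 True
50 0.16 0.474 0.195 [-0.24  2.63] -0.12 True
50 0.2 0.443 0.22 [-0.42  2.67] 0.02 True
55 0 0.598 0.094 [0.32 2.44] -0.58 True
55 0.04 0.566 0.117 [0.22 2.51] -0.54 True
55 0.08 0.533 0.14 [0.1  2.57] -0.49 True
55 0.12 0.5 0.163 [-0.04  2.63] -0.41 True
55 0.16 0.467 0.186 [-0.2   2.68] -0.3 True
55 0.2 0.435 0.209 [-0.39  2.73] -0.16 True

0.45 0.28 0 [-0.15  2.15] 1.14 True
0.45 0.28 10 [-0.25  2.24] 0.98 True
0.45 0.28 20 [-0.34  2.33] 0.81 True
0.45 0.28 50 [-0.55  2.6 ] 0.21 True
0.45 0.28 60 [-0.55  2.69] -0.04 True
0.45 0.28 70 [-0.48  2.76] -0.36 True
0.48 0.28 0 [-0.09  2.1 ] 1.13 True
0.48 0.28 10 [-0.19  2.19] 0.97 True
0.48 0.28 20 [-0.28  2.28] 0.79 True
0.48 0.28 50 [-0.45  2.56] 0.16 True
0.48 0.28 60 [-0.45  2.64] -0.1 True
0.48 0.28 70 [-0.37  2.71] -0.42 True
0.52 0.35 0 [-0.08  1.96] 1.26 True
0.52 0.35 10 [-0.17  2.05] 1.09 True
0.52 0.35 20 [-0.26  2.14] 0.91 True
0.52 0.35 50 [-0.46  2.43] 0.3 True
0.52 0.35 60 [-0.47  2.51] 0.06 True
0.52 0.35 70 [-0.45  2.59] -0.22 True
0.5 0.32 0 [-0.09  2.02] 1.21 True
0.5 0.32 10 [-0.19  2.11] 1.04 True
0.5 0.32 20 [-0.28  2.21] 0.86 True
0.5 0.32 50 [-0.47  2.49] 0.25 True
0.5 0.32 60 [-0.48  2.57] -0.0 True
0.5 0.32 70 [-0.43  2.65] -0.29 True
```

Joint 5's lower limit blocks this wrist branch at the ball: by the fitted kinematics only about 20° of tilt is possible there. The flipped branch (j4 near π) gives about 50° of tilt. I'll back out and rotate the hand about the forearm axis in the free space in front of the mill.

```bash
python3 -m creep '[[[0.55,0,0,-3,0,0,0],[0.55,0,0,-4,0,0,0],[0.55,0,0,-4,0,0,0],[0.55,0,0,-3,0,0,0],[0.55,0,0,0,0,4,0],[0.55,0,0,0,0,4,0],[0.55,0,0,0,0,0,0]]]'
python3 - <<'E'
from h import *
Rt=R.from_euler('y',-17,degrees=True)*down(180)
W=np.array([.25,.05,.367]);to(W+.29*Rt.as_matrix()[:,2],Rt);s=st()[0];print(s['joints'])
E
```

```text
clock: 30.65
eef_pos: [0.4795, 0.0539, 0.2902]
eef_rot: [0.185, 0.003, 0.983, -0.004]
wrist_force: [0.3, 0.6, -0.3]
grip_width: 0.05
t 30.65 at [0.479 0.054 0.29 ] shift cm [20.774 -0.364 13.408] minrows 4.9
 turn deg [-0.498  4.359 -0.281] rows 0.5 shift in final axes [19.697 -0.388 14.945]
[ 0.089 -0.295  2.28  -0.058  0.787 -1.443]
```

```bash
python3 -m creep '[[[0.55,3,0,1.9,0,0,0],[0.55,3,0,1.9,0,0,0],[0.55,3,0,1.9,0,0,0],[0.55,3,0,1.9,0,0,0],[0.55,3,0,1.9,0,0,0],[0.55,3,-0.2,1.9,0,0,0],[0.55,2.8,-0.2,2,0,0,0],[0.55,0,0,0,-0.5,4.4,0],[0.55,0,0,0,0,0,0]]]'
cat > cone.py <<'E'
from h import *
s,p,r=st();q=s['joints'];a=q[1]+q[2]
f=np.array([np.sin(a)*np.cos(q[0]),np.sin(a)*np.sin(q[0]),np.cos(a)]);z=r.as_matrix()[:,2]
print('joints',q,'t',s['clock'],'pos',p,'toolz',z,'W',p-.29*z,'ang f,z',np.arccos(f@z))
ft=r.inv().apply(f)
for sg in(1,-1):
    rv=ft*8*sg;Q=R.from_rotvec(np.radians(rv));print(sg,'turn',rv,'shift',29*(Q.apply([0,0,1])-[0,0,1]))
E
python3 cone.py
```

```text
clock: 31.55
eef_pos: [0.3408, 0.0513, 0.0899]
eef_rot: [0.145, 0.002, 0.989, 0.0]
wrist_force: [0.6, 0.1, 0.4]
grip_width: 0.0506
joints [ 0.108 -0.176  2.618 -0.078  0.412 -1.39 ] t 31.55 pos [0.341 0.051 0.09 ] toolz [ 0.286 -0.    -0.958] W [0.258 0.051 0.368] ang f,z 0.4124565836789126
1 turn [-3.155  0.575  7.329] shift [ 0.188  1.61  -0.045]
-1 turn [ 3.155 -0.575 -7.329] shift [-0.392 -1.573 -0.045]
```

```bash
python3 -m creep '[[[0.55,0.19,1.61,-0.05,-3.15,0.58,7.33],[0.55,0.19,1.61,-0.05,-3.15,0.58,7.33],[0.55,0,0,0,0,0,0]]]' | grep pos; python3 cone.py
```

```text
eef_pos: [0.3375, 0.0834, 0.091]
joints [ 0.108 -0.18   2.621  0.2    0.411 -1.388] t 31.85 pos [0.337 0.083 0.091] toolz [ 0.281  0.11  -0.953] W [0.256 0.051 0.367] ang f,z 0.4110252060389014
1 turn [-3.143  0.581  7.334] shift [ 0.191  1.605 -0.045]
-1 turn [ 3.143 -0.581 -7.334] shift [-0.395 -1.567 -0.045]
```

```bash
python3 -m creep '[[[0.55,0.19,1.61,-0.05,-3.15,0.58,7.33],[0.55,0.19,1.61,-0.05,-3.15,0.58,7.33],[0.55,0.19,1.61,-0.05,-3.15,0.58,7.33],[0.55,0.19,1.61,-0.05,-3.15,0.58,7.33],[0.55,0.19,1.61,-0.05,-3.15,0.58,7.33],[0.55,0.19,1.61,-0.05,-3.15,0.58,7.33],[0.55,0.19,1.61,-0.05,-3.15,0.58,7.33],[0.55,0.19,1.61,-0.05,-3.15,0.58,7.33],[0.55,0.19,1.61,-0.05,-3.15,0.58,7.33],[0.55,0.19,1.61,-0.05,-3.15,0.58,7.33]]]' | grep -E 'pos|force'; python3 cone.py
```

```text
eef_pos: [0.4159, 0.1851, 0.1662]
wrist_force: [-0.1, -0.3, -0.4]
joints [ 0.102 -0.181  2.624  1.588  0.415 -1.385] t 32.85 pos [0.416 0.185 0.166] toolz [ 0.55   0.461 -0.696] W [0.256 0.051 0.368] ang f,z 0.41453123892067456
1 turn [-3.167  0.594  7.322] shift [ 0.197  1.617 -0.046]
-1 turn [ 3.167 -0.594 -7.322] shift [-0.402 -1.579 -0.046]
```

```bash
python3 -m creep '[[[0.55,0.19,1.61,-0.05,-3.15,0.58,7.33],[0.55,0.19,1.61,-0.05,-3.15,0.58,7.33],[0.55,0.19,1.61,-0.05,-3.15,0.58,7.33],[0.55,0.19,1.61,-0.05,-3.15,0.58,7.33],[0.55,0.19,1.61,-0.05,-3.15,0.58,7.33],[0.55,0.19,1.61,-0.05,-3.15,0.58,7.33],[0.55,0.19,1.61,-0.05,-3.15,0.58,7.33],[0.55,0.19,1.61,-0.05,-3.15,0.58,7.33],[0.55,0.19,1.61,-0.05,-3.15,0.58,7.33],[0.55,0.19,1.61,-0.05,-3.15,0.58,7.33]]]' | grep -E 'pos|force'; python3 cone.py; python3 - <<'E'
from h import *
print(st()[2].as_matrix())
Rt=R.from_euler('y',-54,degrees=True)*down(0)
d=Rt.as_matrix()[:,2]; tg=np.array([.567,.0485,.115])+.036*d; print(tg); to(tg-.11*d,Rt)
E
```

```text
eef_pos: [0.5112, 0.0965, 0.2382]
wrist_force: [0.2, 0.1, 0.6]
joints [ 0.106 -0.182  2.626  2.984  0.412 -1.382] t 33.85 pos [0.511 0.097 0.238] toolz [ 0.88   0.157 -0.449] W [0.256 0.051 0.368] ang f,z 0.4116043823635334
1 turn [-3.144  0.601  7.332] shift [ 0.201  1.605 -0.045]
-1 turn [ 3.144 -0.601 -7.332] shift [-0.405 -1.567 -0.045]
[[ 0.454  0.141  0.88 ]
 [ 0.004 -0.988  0.157]
 [ 0.891 -0.068 -0.449]]
[0.596 0.049 0.094]
t 33.85 at [0.511 0.097 0.238] shift cm [-7.303  5.228  2.462] minrows 1.9
 turn deg [-8.991 -8.959  0.921] rows 1.5 shift in final axes [-6.687  4.804  4.351]
```

```bash
python3 -m creep '[[[0.55,-2.4,1.7,0.8,0,0,0],[0.55,-2.4,1.7,0.8,0,0,0],[0.55,-2.4,1.7,0.8,0,0,0],[0.55,0,0,0,-4.5,-4.5,0.5],[0.55,0,0,0,-4.5,-4.5,0.5],[0.55,0,0,0,0,0,0]]]'
python3 - <<'E'
from h import *
Rt=R.from_euler('y',-54,degrees=True)*down(0)
d=Rt.as_matrix()[:,2]; tg=np.array([.567,.0485,.115])+.036*d; to(tg,Rt);print(st()[0]['joints'])
f=snap('wrist','w13');print(proj(f,[.567,.0475,.115]),proj(f,[.567,.0475,.06]))
I=f['image'];k=(I.max(2)<45).astype(np.uint8)
u,v=proj(f,[.567,.0475,.115]).astype(int)
from asc import asc
asc(f,(u-80,max(v-80,0),u+80,v+60),80)
E
```

```text
clock: 34.45
eef_pos: [0.5097, 0.0477, 0.1614]
eef_rot: [-0.007, 0.884, 0.008, 0.468]
wrist_force: [-0.3, 0.7, -0.0]
grip_width: 0.0501
t 34.45 at [0.51  0.048 0.161] shift cm [-0.728  0.12  10.943] minrows 2.2
 turn deg [-1.086 -1.801  0.422] rows 0.2 shift in final axes [-0.383 -0.084 10.96 ]
[ 0.07  -0.001  2.613  3.232  0.446 -1.62 ]
[329.56  243.038] [329.559 286.112]
-:---------------wwwwwwwwwwwwwwwwwwwwwwwwwwwww-------:::::OOOOOOOOOOOOOOOOOO++--
:::--------------wwwwwwwwwwwwwwwwwwwwwwwwwwwww----:::::::-OOOOOOOOOOOOOOOOO++---
:::-------------wwwwwwwwwwwwwwwwwwwwwwwwwwwwww-:::::::::::OOOOOOOOOOOOOOOOO+----
:::-------------wwwwwwwwwwwwwwwwwwwwwwwwwwwwwww::-::::::::+OOOOOOOOOOOOOOO+----:
:::-------------wwwwwwwwwwwwwwwwwwwwwwwwwwwwwwwwwwwwwwwwwww+OOOOOOOOOOOO+------:
::--------------wwwwwwwwwwwwwwwwwwwwwwwwwwwwwwwwwwwwwwwwwww:+OOOOOOOOOOOO+++---:
:---------------wwwwwwwwwwwwwwwwwwwwwwwwwwwwwwwwwwwwwwwwwww::-+OOOOOOOOOO+++++-:
---------------wwwwwwwwwwwwwwwwwwwwwwwwwwwwwwwwwwwwwwwwwwww::::--OOOOOOOO+++++::
-----wwwwwwwwwwwwwwwwwwwwwwwwwwwwwwwwwwwwwwwwwwwwwwwwwwwwww:::::::--+OOOOOOO
[... 2012 characters left out ...]
::::########:::::
:::########:------------:::##########::----:#########:---------::::#########::::
:::########:-------------:###########::---:##########:-----------::#########::::
::#########:-+OOOOOOO+---:#############:::############:----------::##########:::
:##########:-+OOOOOOO+---:############################:---+OOOOOOO:###########::
###########:-------------:############################:---+++OOOOO:############:
###########:-------------:############################:-----------:#############
###########:--------------:##########################:------------:#############
###########:---------------#########################:-------------:#############
px per char 2.0 3.3333333333333335
```

The ball sits centred between the open fingers: crop column 39.5, with the fingers' midpoint at about 39. I advance.

```bash
python3 -m creep '[[[0.55,0,0,0,-1,-1.8,0.4],[0.55,-0.1,0,2,0,0,0],[0.55,-0.1,0,2,0,0,0],[0.55,-0.1,0,2,0,0,0],[0.55,-0.1,0,2,0,0,0],[0.55,0,0,2,0,0,0],[0.55,0,0,0.9,0,0,0],[0.55,0,0,0,0,0,0]]]'
python3 - <<'E'
from h import *
Rt=R.from_euler('y',-54,degrees=True)*down(0)
d=Rt.as_matrix()[:,2]; tg=np.array([.567,.0485,.115])+.036*d; to(tg,Rt);print(st()[0]['joints'])
f=snap('wrist','w14');u,v=proj(f,[.567,.0475,.115]).astype(int);print(u,v)
from asc import asc
asc(f,(u-80,max(v-60,0),u+80,v+60),80)
E
```

```text
clock: 35.3
eef_pos: [0.5953, 0.0468, 0.0933]
eef_rot: [-0.001, 0.891, 0.0, 0.454]
wrist_force: [0.1, -0.2, 0.7]
grip_width: 0.0501
t 35.3 at [0.595 0.047 0.093] shift cm [ 0.09  -0.167  0.031] minrows 0.0
 turn deg [-0.121 -0.046 -0.004] rows 0.0 shift in final axes [ 0.09  -0.167  0.031]
[ 0.064  0.317  2.441  3.235  0.56  -1.612]
325 300
wwwwwwwwwwwwwwwwwwwwwwwwwwwwwwwwwwwwwYwwYYYYYYYYYYYYYYwYwwwwwwwwwwwwwwwwwwwwwwww
wwwwwwwwwwwwwwwwwwYwwYYYYYYYYYYYYYYYYYYYYYYYYYYYYYYYYYYYYYwwwwwwwwwwwwwwwwwwwwww
wYYwwwwwwwwwwwwwwwwYYYYYYYYYYYYYYYYYYYYYYYYYYYYYYYYYYYwwwwwwwwwwwwwwwwwwwwwwwwww
YYYYYYYYwwwwwwwwwwwwwwYYYYYYYYYYYYYYYYYYYYYYYYYYYYwwwwwwwwwwwwwwwwwwwwwwwwwwwwww
YYYYYYYYYYYYwwwwwwwwwwwwwYYYYYYYYYYYYYYYYYYYYYwwwwwwwwwwwwwwwwwwwwwwwwwwwwwwwwww
YwYwww-::wwwwYYwwwwwwwwwwwwwYYYYYYYYYYYYYYYwwwwwwwwwwwwwwwwwwwwwwwwwwwwww::::www
YYw::::::###wwYYYYwwwwwwwwwwwwwwwYYYYYYYYwwwwwwwwwwwwwwwwwwwwwwwwwwwww####::::::
w:::::::#####wwwwwwwwwwwwwwwwwwwwwwwwwwwwwwwwwwwwwwwwwwwwwwwwwwwwwwwww####::::::
::::::::#####--------------------------------------------------------######:::::
:::::::######:--------------
[... 1493 characters left out ...]
:::::::::::::::::
--------------------------------------------------------------------------------
--------------------------------------------------------------------------------
::::::::::::::::::::::::::::::::::::::::::::::::::::::::::::::::::::::::::::::::
::::::::::::::::::::::::::::::::::::::::::::::::::::::::::::::::::::::::::::::::
::::::::::::::::::::::::::::::::::::::::::::::::::::::::::::::::::::::::::::::::
::::::::::::::::::::::::::::::::::::::::::::::::::::::::::::::::::::::::::::::::
::::::::::::::::::::::::::::::::::::::::::::::::::::::::::::::::::::::::::::::::
::#######:::::::::##############################::###########::::::::::::#######
px per char 2.0 3.3333333333333335
```

```bash
python3 -m creep '[[[0.55,0,-0.17,0,0,0,0],[0.2,0,0,0,0,0,0],[0.2,0,0,0,0,0,0],[0.2,0,0,0,0,0,0],[0.2,0,0,0,0,0,0],[0.2,0,0,0,0,0,0]]]' 10
python3 -m creep '[[[0.2,0,-0.4,0,0,0,0],[0.2,0,-0.4,0,0,0,0],[0.2,0,-0.4,0,0,0,0],[0.2,0,-0.4,0,0,0,0],[0.2,0,-0.4,0.1,0,0,0],[0.2,0,0,0,0,0,0]]]' 10
python3 - <<'E'
from h import *
f=snap('wrist','w15');s,p,r=st();print(p,s['wrist_force'],s['grip_width'])
b=[.567,.0475+.0207,.111];u,v=proj(f,b).astype(int);print(u,v)
from asc import asc
asc(f,(u-100,max(v-60,0),u+100,v+40),80)
E
```

```text
clock: 35.95
eef_pos: [0.5957, 0.0482, 0.094]
eef_rot: [-0.0, 0.891, -0.001, 0.455]
wrist_force: [0.8, -0.5, 1.8]
grip_width: 0.0219
clock: 36.55
eef_pos: [0.5964, 0.0687, 0.0931]
eef_rot: [-0.0, 0.891, -0.001, 0.454]
wrist_force: [-0.3, -2.9, 2.3]
grip_width: 0.0218
[0.596 0.069 0.093] [-1.476 -2.769  2.237] 0.02208290625487376
328 306
wwwwwwww:-----+wwwwwwwwwwwwwwwwYYYYYYYYYYYYYYYYYYYYYYYYYYYYYYYYwwwwwwwwwwwwwwwww
wwwwwwww-:-----wwYYYYYYwwwwwwwwwwwwYYYYYYYYYYYYYYYYYYYYYYwwwwwwwwwwwwwwwwwwwwwww
wwwwYYYYw:-----wYYYYYYYYYwwwwwwwwwwwwwYYYYYYYYYYYYYYwwwwwwwwwwwwwwwwwwwwwwwwwwww
wwwwwwYYw:-----+wYYYYww::::wwwwwwwwwwwwwwwwYYYYYYwww:::::wwwwwwwwwwwwwwwwwwwwwww
YYYYYYYYYw:-----YYYYY::::::##wYYYwwwwwwwwwwwwwwwww###::::::wwwwwwwwwwwwwwwwwwwww
YYYYYYYYYw:-----wYww::::::###:-------------------:###:::::::-------------------:
-wwwwwwwww::-----ww:::::::###:-------------------:####:::::::------------------:
-:::::::::::--:::::::::::####:-------------------:####::::::::-----------------:
:::::::::::::::::::::::::#####-------------------:#####:::::::----------------::
:::########::::::::::::::#####--
[... 516 characters left out ...]
:wwYYw############
############YYYYY::::#####################################:::::wwYYw############
###########wYYYYY::::#####################################:::::wwYYY############
###########YYYY::::::::::::::::::::::::::::::::::::::::::::::::::YYY############
:::::::::##YYYw::::::::::::::::::::::::::::::::::::::::::::::::::wYY##::::::::::
:::::::::##YYY:::::::::::::::::::::::::::::::::::::::::::::::::::wYYw##:::::::::
###########YYY------------------------------------------:::::::::wYYw###########
###########YYY------------------------------------------:::::::::wYYw###########
##########wYYY:::::::::::::::::::::::::::::::::::::::::::::::::::wYYw###########
px per char 2.5 4.166666666666667
```

The stick is held over. The wrist reads −2.8 N in y, which is what the spring gives at about 0.38 rad. I hold for over two seconds, then guide it back to just short of upright and open.

```bash
for i in 1 2; do python3 -m creep '[[[0.2,0,0,0,0,0,0],[0.2,0,0,0,0,0,0],[0.2,0,0,0,0,0,0],[0.2,0,0,0,0,0,0],[0.2,0,0,0,0,0,0],[0.2,0,0,0,0,0,0],[0.2,0,0,0,0,0,0],[0.2,0,0,0,0,0,0],[0.2,0,0,0,0,0,0],[0.2,0,0,0,0,0,0]]]' | grep -E 'clock|force|pos'; done
python3 -m creep '[[[0.2,0,0,0,0,0,0],[0.2,0,0,0,0,0,0],[0.2,0,0,0,0,0,0],[0.2,0,0,0,0,0,0]]]' | grep -E 'clock|force|pos'
python3 -m creep '[[[0.2,0,0.5,0,0,0,0],[0.2,0,0.5,0,0,0,0],[0.2,0,0.5,0,0,0,0],[0.2,0,0.4,0,0,0,0],[0.2,0,0,0,0,0,0],[0.55,0,0,0,0,0,0],[0.55,0,0,0,0,0,0],[0.55,0,0,0,0,0,0],[0.55,0,0,0,0,0,0]]]'
python3 - <<'E'
from h import *
f=snap('wrist','w16');u,v=proj(f,[.567,.0475,.115]).astype(int);print(u,v)
from asc import asc
asc(f,(u-80,max(v-60,0),u+80,v+20),80)
E
```

```text
clock: 37.6
eef_pos: [0.5965, 0.0681, 0.0932]
wrist_force: [-0.1, -1.1, 3.8]
clock: 38.6
eef_pos: [0.5964, 0.0681, 0.0932]
wrist_force: [-0.3, -1.1, 3.8]
clock: 39.0
eef_pos: [0.5965, 0.0681, 0.0932]
wrist_force: [-0.8, -1.1, 4.5]
clock: 39.9
eef_pos: [0.5962, 0.0492, 0.093]
eef_rot: [-0.0, 0.891, -0.001, 0.454]
wrist_force: [-0.2, 0.4, -0.5]
grip_width: 0.0496
331 301
wwwwwwwwwwwwwwwwwwwwwwwwwwwwwwwwwwwwwwwYYYYYYYYYwwwYYYYYwwwwwwwwwwwwwwwwwwwwwwww
wwwwwwwwwwwwwwwwYYYYYYYYYYYYYYYYYYYYYYYYYYYYYYYYYYYYYYYYwwwwwwwwwwwwwwwwwwwwwwww
YYwwwwwwwwwwwwwwwwYYYYYYYYYYYYYYYYYYYYYYYYYYYYYYYYYwwwwwwwwwwwwwwwwwwwwwwwwwwwww
YYYYYYwwwwwwwwwwwwwwwYYYYYYYYYYYYYYYYYYYYYYYYYYwwwwwwwwwwwwwwwwwwwwwwwwwwwwwwwww
YYYYYwwYYYwwwwwwwwwwwwwwYYYYYYYYYYYYYYYYYYYwwwwwwwwwwwwwwwwwwwwwwwwwwwwwwwwwwwww
www::::wwwwYYwwwwwwwwwwwwwwwYYYYYYYYYYYYYwwwwwwwwwwwwwwwwwwwwwwwwwwww:::::wwwwww
::::::####wYYYYYYwwwwwwwwwwwwwwYYYYYYYYYwwwwwwwwwwwwwwwwwwwwwwwwww####:::::::www
::::::####:wwwwwwwwwwwwwwwwwwwwwwwwwwwwwwwwwwwwwwwwwwwwwwwwwwwwwww#####:::::::ww
:::::#####:------------------------------------------------------:######::::::::
[... 550 characters left out ...]
--############:::
###########:::::::::::::::::########################-------------#############::
###########::::::::::::::::#########################:------------##############:
###########::::::::::::::::###############:::#######:------------###############
###########::::::::::::::::##############::::########------------###############
###########::::::::::::::::##########################------------###############
###########::::::::::::::::#########################:------------###############
###########:::::::::::::::::########################------------:###############
############::::::::::::::::#######################:------------:###############
px per char 2.0 3.3333333333333335
```

The hold is confirmed. From 37.6 to 39.0 s the readings (1.1 N sideways plus about 4 N down at 21 mm offset) give about 0.14 N m, consistent with the spring at about 0.35–0.38 rad. The ball is centred and free again, so I retract.

```bash
python3 -m creep '[[[0.55,0,0,-2,0,0,0],[0.55,0,0,-2.5,0,0,0],[0.55,0,0,-3,0,0,0],[0.55,0,0,-3,0,0,0],[0.55,0.5,0,-3,0,0,0],[0.55,0.5,0,-2,0,0,0],[0.55,0,0,0,0,0,0],[0.55,0,0,0,0,0,0]]]'
python3 - <<'E'
from asc import *
a=load('t0');b=snap('top','t5');w=snap('wrist','w17')
g=lambda f:cv2.cvtColor(f['image'],cv2.COLOR_BGR2GRAY).astype(int)
d=(np.abs(g(a)-g(b))>35).astype(np.uint8)
# bystanders: mean diff in boxes (top view)
for n,(x,y,r) in dict(lemon=(445,275,9),mill=(438,186,14),ramekin=(332,177,13),jar=(171,270,11),flask=(128,269,20),pink=(500,262,9),red=(511,222,9),dip=(382,305,8),knob=(302,227,8),shut=(356,230,22)).items(): print(n,d[y-r:y+r,x-r:x+r].mean().round(2))
print(proj(w,[.567,.0475,.115]))
asc(b,(215,170,390,270),88)
u,v=proj(w,[.567,.0475,.115]).astype(int);asc(w,(u-60,v-50,u+60,v+50),60)
E
```

```text
clock: 40.75
eef_pos: [0.4781, 0.0508, 0.1865]
eef_rot: [0.0, 0.889, -0.001, 0.458]
wrist_force: [-0.4, -0.5, 0.5]
grip_width: 0.05
lemon 0.0
mill 0.0
ramekin 0.0
jar 0.17
flask 0.23
pink 0.0
red 0.0
dip 0.0
knob 0.0
shut 0.0
[331.063 228.283]
wwwwwwwwwwwwwwwwwwwww:::::::::::::::wwwwwwwwwwwwwwwww++-----::::+wwwwwwwwwwwwwww:::w::::
wwwwwwwwwwwwwwwwwwwwwwwwwwwwwwwwwwwwwwwwwwwwwwwwwwwww+-+OOO+--:::wwwwwwwwwwwwwwwwwwwwwww
wwwwwwwwwwwwwwwwwwwwwwwwwwwwwwwwwwwwwwwwwwwwwwwwwwww--+OOOO----::wwwwwwwwwwwwwwwwwwwwwww
wwwwwwwwwwwwwwwwwwwwwwwwwwwwwwwwwwwwwwwwwwwwwwwwwwwww++OO+-----:+wwwwwwwwwwwwwwwwwwwwwww
wwwwwwwwwwwwwwwwwwwwwwwwwwwwwww+-wwwwwwwwwwwwwwwwwwwww-+--------wwwwwwwwwwwwwwwwwwwwwwww
wwwwwwwwwwwwwwwwwwwwwwwwwwwwww-+:wwwwwwwwwwwwwwwwwwwwww:------wwwwwwwwwwwwwwwwwwwwwwwwww
wwwwwwwwwwwwwww#::wwwwwwwwwwww-+:wwwwwwwwwwwwwwwwwwwwww-+wwwwwwwwwwwwwwwwwwwwwwwwwwwwwww
wwwwwwwwwwwwww-OO+++-#wwwwwwww--:-wwwwwwwwwwwwwwwwwwwww-+wwwwwwwwwwwwwwwwwwwwwwwwwwwwwww
wwwwwwwwww:---------+-:wwwwwww-+::wwwwwwwwwwwwwwwwwwwww-+wwwwwwwwwwwwwwwwwwwwwwwwwwwwwww
wwwwwwww-+++++++++-+-----::ww:+-w:wwwwwwwwwwwwwwwwwwwww
[... 3028 characters left out ...]
::::::---------------:#####::--------------::::::::::::
::::::::::::---------------:::------------------::::::::::::
:::::::::::::----------:::#::---::::-------------:::::::::::
::::::::::::::::----::#####::---:####::-----------::::::::::
::------:---:::::::########::---:######:----------::::::::::
:--------------:::#########::---:########:---------:::::::##
:---------------::#########::--::########:---------:::::####
:-----+++++++---:#########################:---+++++-::::####
:-----OOOOOOO+--:#########################:---OOOOOOO-::####
:---------------:#########################:---------+--:####
:----------------#########################--------------####
px per char 2.0 3.3333333333333335
```

```bash
python3 -c "
from bench import bot
print(bot.job_done(), bot.read_state()['clock'])"
```

```text
the job is handed in; nothing more can be done
the job is handed in; nothing more can be done
```

The job is done and handed in; the last clock reading was 40.75 s. The cheese is in the open (left) bowl, with the lid shut and the clamp lying on it. The stick was then held fully over to the left for about 2.5 s and is back upright.

**Final checks**
- **Cheese:** the wrist view before closing the lid showed it flat in the bowl.
- **Lid:** it pressed back with 30 N, and its tab edge was where the shut position puts it.
- **Clamp:** it pressed back with 30 N at its expected down height. The final top view shows the left lid and clamp mirroring the shut bowl.
- **Stick:** the forces during the hold fit the spring at about 0.35–0.38 rad; fully over is beyond 0.30. I guided it back to within about 1 mm of upright before opening the fingers, so it could not swing towards the other bowl. Its pixels now match the start.
- **Surroundings:** the lemon, pepper mill, ramekin, dip bowl, shut bowl and both look-alikes are unchanged in the top view. I did not check the spoon.

**What failed or disagreed**
- **Lid, first try:** it missed, because the fingertips sit about 2 cm behind the stated TCP. The fingers went into the open bowl above the cheese with no force, and the second try closed the lid.
- **Stick, first approach:** it was blocked by joint 5's lower limit, so I backed out and came in with the wrist flipped, at 54° of tilt. That is slightly more than the 30–50° advised, and it met no resistance from the bar.
- **Joint 5:** it read 0.306–0.307 against its stated minimum of 0.31 on that blocked approach, so it may count as slightly out of range.
- **Spice jar and flask:** some of their pixels (17% and 23%) changed in the top view. I take this to be the arm's moving shadow, since I never knowingly went near them, but I did not check further.

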